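Isolate the polishing spindle and clear the finished stem

TASK

The brass stem in the polishing spindle's cradle is finished. First turn the rotary isolator handle from on to off, so that it clicks home, and leave it off; only then lift the stem out of the cradle and lay it gently, flat on the bottom, in the wire basket. Leave the basket upright and everything else on the bench where it is.

Things in the scene. Friction and masses are not known exactly. Their poses are not given: they have to be found in the camera images.
- isolator: Grey power isolator, fixed: a box 120 x 120 mm, 60 mm deep, on a steel stand (foot 150 x 130 mm), its face tilted 30 deg from level towards its front (-x), high edge 128 mm above the bench. Origin at bench level under the box; x points to its high back edge, z up. The face looks away from the robot, give or take 0.2 rad. The face's outward normal is (-0.5, 0, 0.866) in this frame.
- handle (a joint): Angle of the isolator's handle in rad, about the face's normal: 0 = on (bar lies up and down the slope), 1.571 = off (bar lies level, across the face), with an end stop at each. It grows anticlockwise as seen looking at the face. An over-centre spring holds it against either stop and snaps it home once past the middle (0.785); turning it takes at most about 0.25 N m.
- handle_grip (a point): Point to grip on the black T-bar handle: on the turning axis, in the middle of the bar, 30 mm out from the box's face. It turns with the handle: z = outward normal of the face (axis of turning), x = along the bar, y = across it. The bar is 100 mm long, 18 mm wide, and spans 12 to 44 mm out from the face, on a round hub (diameter 36 mm, 14 mm high).
- polisher: Polishing spindle (green motor, black rubber wheel) on a green base plate 290 x 200 x 12 mm, fixed. Origin at bench level under the middle of the cradle; x points from cradle to motor, y along the cradle. Cradle: two V posts at y = +-42 mm, 12 mm thick, Vs 40 mm wide (x), roots 60 and tops 80 mm high. Motor and wheel begin 110 mm behind the cradle (+x) and reach 173 mm high.
- stem: The finished brass stem: a turned bar 134 mm long, shank 26 mm in diameter with a 38 mm bead at each end (from 54 mm off the middle outwards), 0.25 to 0.49 kg. Origin at its middle; y = along its length. At the start it lies level in the cradle, along the cradle's y, its axis 78 mm above the bench.
- basket: Rectangular steel wire basket, open on top: 150 mm (x) by 190 mm (y, the long side), 60 mm high, walls and floor 3 mm. Loose, 0.7 kg. Origin at the centre of its underside; z up.
- paste_jar: Bystander: small jar, diameter 42 mm, 45 mm high, beside the isolator. Origin under its centre.
- hammer: Bystander: hammer lying in front of the polishing spindle.
- file: Bystander: flat file 250 mm long with wooden handle, lying in front of the basket.
- pliers: Bystander: pliers 145 mm long, lying behind the isolator.
There are look-alikes about, which are no part of the job. What is meant by the stem is not blue or red, and is the larger of those in its own colour.

How it is judged (in metres and radians):
On the way, in this order (a step that is already met when the one before it is completed fails the run):
1. the isolator handle is turned to off and stays there (within 0.15 rad) (value of joint handle above 1.42 rad), for 0.3 s.
2. the stem is taken out of the cradle (distance of stem from where it was at the start of the episode above 0.06 m), for 0.1 s.
At the end, for the whole second after the job is handed in: The isolator handle is off (within 0.15 rad), the stem lies at rest flat in the basket (its middle inside the walls and less than 40 mm above the basket's underside), and the basket stands upright (within 0.1 rad) and still (value of joint handle above 1.42 rad and x of stem in the frame of basket between -0.062 and 0.062 m and y of stem in the frame of basket between -0.082 and 0.082 m and z of stem in the frame of basket between 0 and 0.04 m and linear speed of each of stem, basket below 0.03 m/s and angle between basket's own z axis and vertical below 0.1 rad); the robot touches nothing.
It fails at once if the stem is moved from its place (over 15 mm) while the handle is not off (over 0.4 rad short of it) (value of joint handle below 1.17 rad and distance of stem from where it was at the start of the episode above 0.015 m).
It fails at once if the stem is dropped or thrown: faster than 1 m/s while out of the fingers (linear speed of stem above 1 m/s and contact force between the fingers and stem below 0.1 N).
It fails at once if the basket is tipped (over 0.35 rad) (angle between basket's own z axis and vertical above 0.35 rad).
It fails at once if a bystander (jar, hammer, file or pliers) is moved over 30 mm (distance of any of paste_jar, hammer, file, pliers from where it was at the start of the episode above 0.03 m).
It also fails if it takes over 64 s, if anything falls off the work surface, if the arm or the gripper's body presses on something with over 40 N, if the wrist force passes 120 N, or if a joint passes its speed limit or range.

ROBOT

A 6-joint arm with a two-finger parallel gripper is mounted at the origin on the work surface. World frame = base frame: x ahead of the robot, y to its left, z up, the work surface at z = 0. Lengths are in mm, angles in degrees, forces in N, time in s.
With the tool pointing down it reaches from about 300 to 850 mm from the base axis. Payload 4.2 kg.
Tool frame: the origin (TCP) lies at the very end of the fingers, on their centre line; the grasp point (between the pads) lies 19 mm behind it (hold_point_z is the z of the grasp point in the tool frame, in mm); z points along the fingers, y is the direction in which the jaws open and shut (so a half turn about z gives the same grasp; the last joint's range is limited). The gripper opens to 91 mm and grips with 3 to 60 N. Pads are 32 mm wide; open, the fingers measure 118 mm over their backs; the gripper's body (76 mm by 178 mm) begins 60 mm behind the grasp point.
Start: joints at [-70.646, 18.312, 89.639, -0, 72.044, -1.146], TCP at [201.378, -538.603, 187.676] pointing down, gripper open.
Joint ranges: [-177.97, 177.97], [-48.28, 115.42], [12.27, 149.76], [-77.06, 257.06], [2.81, 150.46], [-146.56, 146.56]. Speed limits (degrees/s): [147.25, 147.25, 180, 180, 180, 180].

INTERFACE

Orientations are given as [roll, pitch, yaw] about the fixed x, y, z axes, in that order (R = Rz(yaw) Ry(pitch) Rx(roll)).
In Python, from workcell import state, grab_frame, job_done, hold_point_z gives the robot as it stands. The module is installed in compiled form; this text tells all that it offers.
- The arm moves only by the shell command python3 -m creep 'ROWS' [FORCE]. ROWS is JSON, a list of rows, each a list of 7 numbers: the closure, from 0 (fully open) to 1 (shut), then the shift along the tool's x, y, z in mm, then the turn, a rotation vector about the tool's x, y, z in degrees. A call has 1 to 5 rows; each row shifts and turns the commanded pose from where the row before left it, along the tool's axes as they then stand; what a row does not reach is not made up. A row lasts 1/8 s, in which the tool goes at most 62.5 mm and 10.7 degrees, less where a joint would pass 70% of its speed; a pose out of reach is approached as far as the arm can. A call is refused whole if a number of a shift passes 62.5 or a number of a turn 10.7, either way. A call with a gripper value outside its range is refused whole. The fingers move at their own pace and stop on an object; FORCE is the grip in N (left out, the last holds). Time passes only in rows, so rows that do not move let the fingers close. It gives the time, the measured TCP pose, the force and the opening at its end, in the units of the state.
- state(): the state, without advancing time (a new reading comes with each control period).
- grab_frame(name): name is "side" or "top"; returns a dict with "frame" (420x560x3 uint8, red, green, blue), "fx", "fy", "cx", "cy" (pixels), "view" (4x4, takes a point from world to camera coordinates). Camera axes: x right, y down, z forward; pixel columns grow to the right and rows downward; lengths in mm; the calibration is good to about 2 mm. A picture is of the moment at which its call begins. There is no depth.
- job_done(): hands the job in, once; it reports no verdict.
The state is a dict: "time_s": time; "qpos": joint angles; "qvel": joint speeds; "effort": joint torques, N m; "ee_pos": TCP position; "ee_rot": TCP orientation; "force": force on the tool from outside, world axes, zero at the start; "torque": the same for the moment, N m; "gripper_width": finger opening in mm.
Only numpy, scipy, OpenCV 4.12 (cv2) and the standard library are available. Lean on these libraries where they do the work, as an engineer would, in place of code of your own. Each camera call takes 0.05 s, during which the arm holds its last target.

## Working session

There is one attempt and no reset: what is moved stays moved. The work goes in short steps, Python scripts to look and compute and a shell command to move; the robot and the scene stay as the last step left them, time stands still between calls to the robot, and variables do not carry over. Pictures are saved under pics/ and viewed, and the job is handed in when it is done.

```bash
mkdir -p pics; python3 - <<'E'
from workcell import *
import cv2
s=state();print({k:s[k] for k in s if k in('time_s','ee_pos','ee_rot','gripper_width')},hold_point_z if not callable(hold_point_z) else hold_point_z())
for n in('side','top'):
    f=grab_frame(n);cv2.imwrite(f'pics/{n}0.png',cv2.resize(f['frame'][:,:,::-1],(800,600),interpolation=cv2.INTER_CUBIC))
    print(n,f['fx'],f['fy'],f['cx'],f['cy'],f['view'])
E
```

```text
{'time_s': 0.0, 'ee_pos': array([ 201.18173106, -538.07842301,  186.85922336]), 'ee_rot': array([-1.79902619e+02,  1.87757803e-03,  2.05033999e+01]), 'gripper_width': 91.35221761651535} -18.8
side 441.88885813648164 441.88885813648164 281.50088861863856 207.97633749387157 [[-9.50357145e-01 -3.10929036e-01  1.20179874e-02  4.66116205e+02]
 [-1.95206670e-01  5.65683512e-01 -8.01184448e-01  1.37316525e+02]
 [ 2.42313131e-01 -7.63757356e-01 -5.98296789e-01  1.37528033e+03]
 [ 0.00000000e+00  0.00000000e+00  0.00000000e+00  1.00000000e+00]]
top 469.2363173480383 469.2363173480383 279.54963782221915 203.12826145043348 [[-3.28446048e-03 -9.99949254e-01  9.52374696e-03  5.06712446e+01]
 [-9.83500796e-01  1.50752381e-03 -1.80897518e-01  4.91088321e+02]
 [ 1.80873981e-01 -9.96076347e-03 -9.83455839e-01  1.37190793e+03]
 [ 0.00000000e+00  0.00000000e+00  0.00000000e+00  1.00000000e+00]]
```

View pics/side0.png

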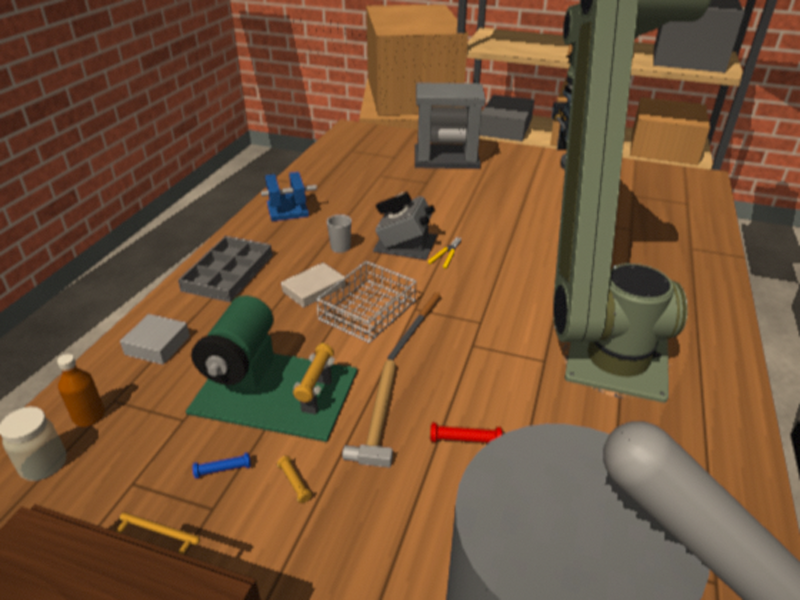

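View pics/top0.png

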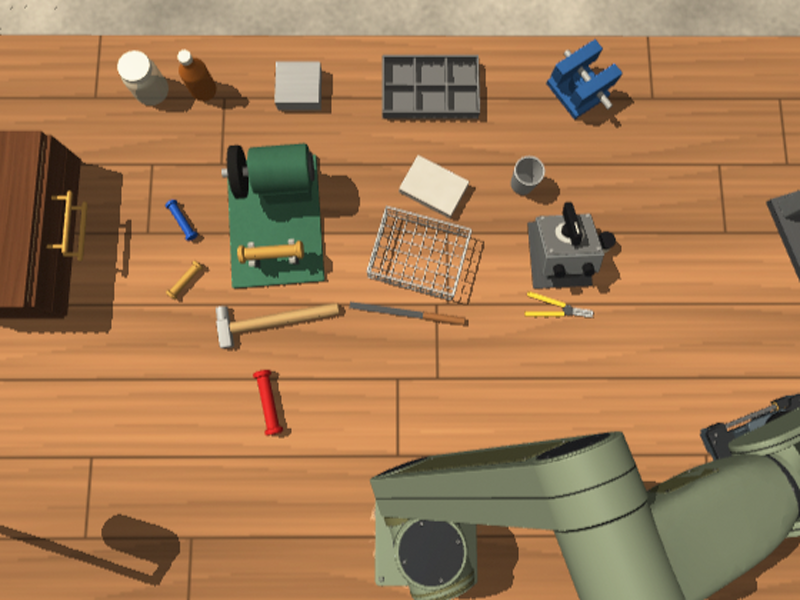

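```bash
cat > h.py <<'E'
import numpy as np,cv2
from workcell import *
def ray(f,u,v):
    V=np.array(f['view']);R=V[:3,:3];t=V[:3,3]
    d=R.T@np.array([(u-f['cx'])/f['fx'],(v-f['cy'])/f['fy'],1]);return -R.T@t,d
def onz(f,u,v,z):
    o,d=ray(f,u,v);return o+d*(z-o[2])/d[2]
def tri(f1,p1,f2,p2):
    o,d=ray(f1,*p1);q,e=ray(f2,*p2)
    s=np.linalg.lstsq(np.c_[d,-e],q-o,rcond=None)[0];a=o+d*s[0];b=q+e*s[1];return (a+b)/2,np.linalg.norm(a-b)
def proj(f,p):
    V=np.array(f['view']);c=V[:3,:3]@np.array(p,float)+V[:3,3];return np.array([f['cx']+f['fx']*c[0]/c[2],f['cy']+f['fy']*c[1]/c[2]])
def crop(f,x0,y0,x1,y1,k,name):
    cv2.imwrite('pics/'+name,cv2.resize(f['frame'][y0:y1,x0:x1,::-1],None,fx=k,fy=k,interpolation=cv2.INTER_NEAREST))
E
python3 - <<'E'
from h import *
t=grab_frame('top');s=grab_frame('side')
a=t['frame'][125:225,355:455];b=s['frame'][125:190,255:335]
a=cv2.resize(a,(600,600),interpolation=cv2.INTER_NEAREST)
cv2.imwrite('pics/isoT.png',a[:,:,::-1])
crop(s,250,120,350,195,8,'isoS.png')
crop(t,150,90,350,240,4,'polT.png')
crop(s,130,170,330,320,4,'polS.png')
E
```

```text
(no output)
```

View pics/isoT.png

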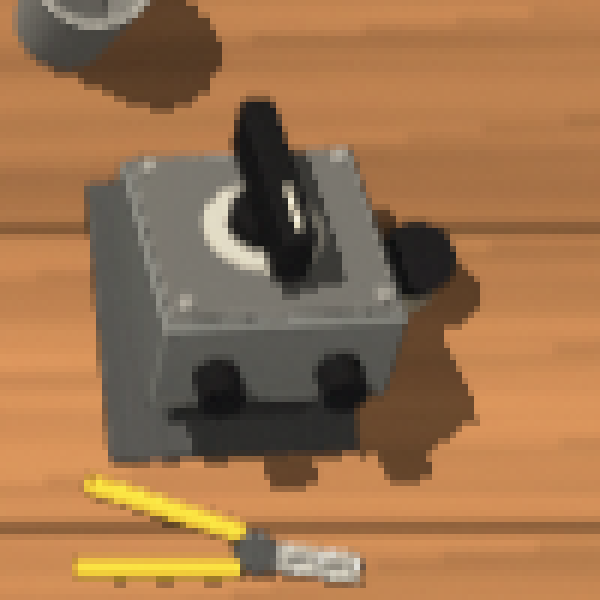

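View pics/isoS.png

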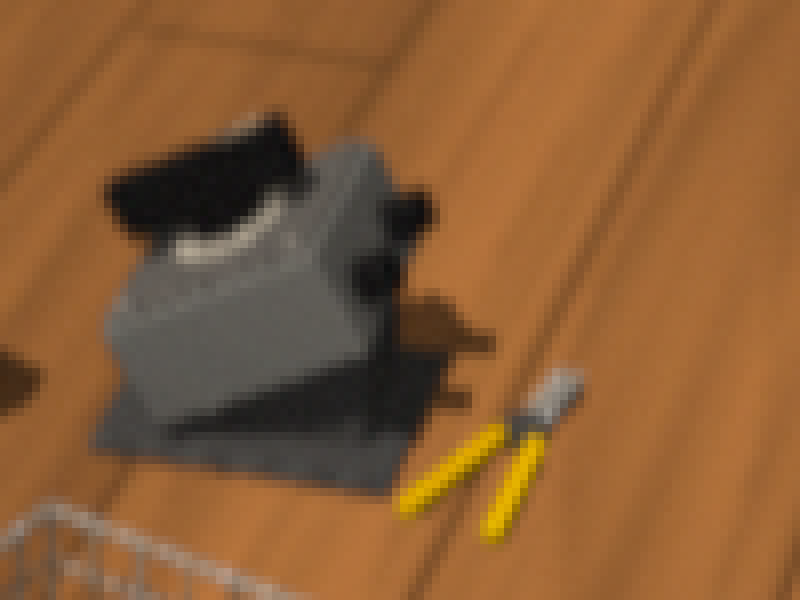

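View pics/polT.png

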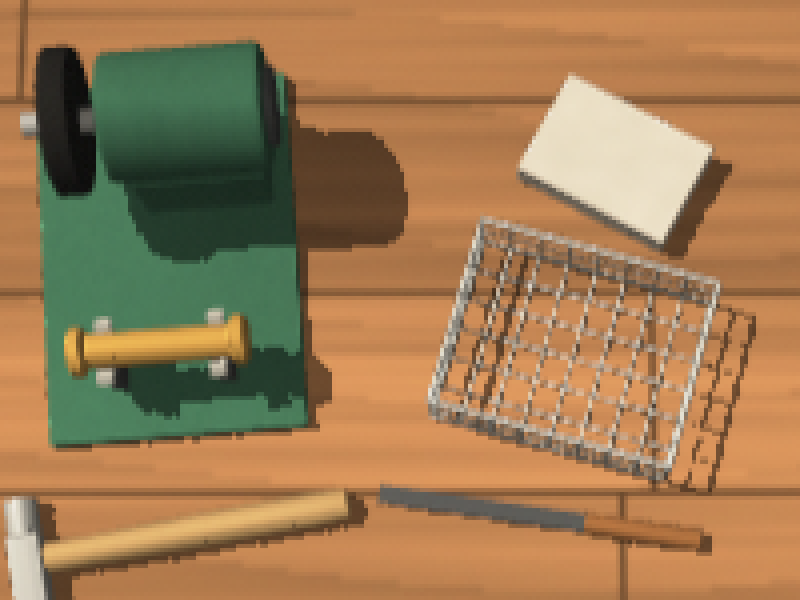

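View pics/polS.png

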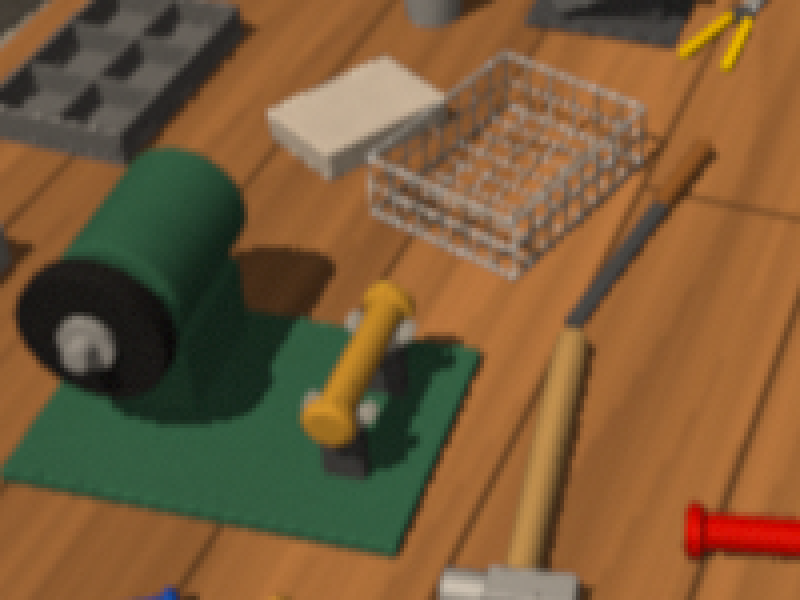

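```bash
python3 - <<'E'
from h import *
np.set_printoptions(precision=1,suppress=True)
t=grab_frame('top');s=grab_frame('side')
T=lambda x,y,z,k,ox,oy:onz(t,ox+x/k-.5,oy+y/k-.5,z)
bl=T(165,322,128,6,355,125);br=T(407,314,128,6,355,125);fl=T(122,165,68,6,355,125);fr=T(348,149,68,6,355,125)
print(bl,br,fl,fr)
xa=(bl+br)/2-(fl+fr)/2; ya=(bl-br)/2+(fl-fr)/2
print('xaxis yaw',np.degrees(np.arctan2(xa[1],xa[0])),'len',np.hypot(*xa[:2]),'from edges',np.degrees(np.arctan2(ya[1],ya[0]))+90, np.linalg.norm(ya))
c=(bl+br+fl+fr)/4;yaw=np.arctan2(xa[1],xa[0]);n=np.array([-.5*np.cos(yaw),-.5*np.sin(yaw),.866]);print('centre',c,'grip',c+30*n, 'bar ends top', [c+44*n+q*50*np.array([np.cos(yaw)*.866,np.sin(yaw)*.866,.5]) for q in(1,-1)])
print('basket');B=[T(x,y,60,4,150,90) for x,y in((484,220),(718,285),(668,473),(433,408))]
for b in B:print(b)
B=np.array(B);print(B.mean(0));print(np.linalg.norm(B-np.roll(B,1,0),axis=1)); l=B[0]+B[3]-B[1]-B[2];print('y yaw',np.degrees(np.arctan2(l[1],l[0])))
# stem masks
for f,nm,box in((t,'t',(155,160,225,195)),(s,'s',(195,235,240,290))):
    hsv=cv2.cvtColor(f['frame'],cv2.COLOR_RGB2HSV);x0,y0,x1,y1=box
    m=cv2.inRange(hsv,(16,140,90),(30,255,255));mm=np.zeros_like(m);mm[y0:y1,x0:x1]=m[y0:y1,x0:x1]
    k,_,st,ce=cv2.connectedComponentsWithStats(mm);i=1+np.argmax(st[1:,4]);print(nm,st[i],ce[i])
    r=cv2.minAreaRect(np.argwhere(_==i)[:,::-1].astype(np.float32));print(r)
    if nm=='t':
        pts=np.argwhere(_==i)[:,::-1].astype(float);pc=pts.mean(0);w=np.linalg.svd(pts-pc,full_matrices=False)[2][0]
        e=[onz(t,*(pc+w*q),78) for q in((pts-pc)@w).min()*np.array([1])],[onz(t,*(pc+w*q),78) for q in((pts-pc)@w).max()*np.array([1])]
        print('ends',e); tc=pc
        d=e[0][0]-e[1][0];print(np.degrees(np.arctan2(d[1],d[0])),np.linalg.norm(d),(e[0][0]+e[1][0])/2)
    else: print(tri(t,tc,s,r[0]))
E
```

```text
[ 548.3 -244.2  128. ] [ 552.1 -360.6  128. ] [ 644.2 -240.    68. ] [ 652.6 -355.    68. ]
xaxis yaw -177.1637658760042 len 98.29835066244966 from edges 183.01216026555238 115.9138334433136
centre [ 599.3 -299.9   98. ] grip [ 614.3 -299.2  124. ] bar ends top [array([ 578. , -301. ,  161.1]), array([ 664.5, -296.7,  111.1])]
basket
[670.5  76.7  60. ]
[ 619.1 -101.1   60. ]
[474.2 -60.5  60. ]
[523.9 114.9  60. ]
[571.9   7.5  60. ]
[151.5 185.  150.5 182.3]
y yaw 74.01471674403591
t [166 169  46  15 385] [188.3 176. ]
((188.502685546875, 176.03640747070312), (11.189598083496094, 45.17192077636719), 85.8150863647461)
ends ([array([572.7, 253.5,  78. ])], [array([562.3, 386.8,  78. ])])
-85.54464305068247 133.69790863955043 [567.5 320.1  78. ]
s [205 239  29  43 438] [218.8 260.5]
((219.0000457763672, 260.0000305175781), (13.416406631469727, 43.826927185058594), 26.56505012512207)
(array([567.6, 320.5,  79.9]), np.float64(1.2055311752479698))
```

```bash
cat >> h.py <<'E'
from scipy.spatial.transform import Rotation as Ro
def todo(pos,R,s=None):
    s=s or state();R0=Ro.from_euler('xyz',s['ee_rot'],degrees=True);d=np.array(pos)-s['ee_pos']
    print('tool shift',np.round(R0.inv().apply(d),1),'rotvec',np.round((R0.inv()*R).as_rotvec(degrees=True),1),'shift in target axes',np.round(R.inv().apply(d),1))
def isoR(yaw,turn=0): # yaw of iso x axis+180
    y=np.radians(yaw);x=np.array([.866*np.cos(y),.866*np.sin(y),-.5]);z=-np.array([.5*np.cos(y),.5*np.sin(y),.866])
    return Ro.from_matrix(np.c_[x,np.cross(z,x),z])*Ro.from_euler('z',-turn,degrees=True)
E
python3 - <<'E'
from h import *
t=grab_frame('top');s=grab_frame('side')
yaw=np.radians(2.9);c=np.array([599.3,-299.9,98]);X=np.array([.866*np.cos(yaw),.866*np.sin(yaw),-.5]);n=np.array([.5*np.cos(yaw),.5*np.sin(yaw),.866]);Y=np.cross(n,X)
for f,nm,x0,y0,k,w in((t,'a',355,125,6,100),(s,'b',250,120,6,100)):
    im=cv2.resize(f['frame'][y0:y0+w,x0:x0+w,::-1],None,fx=k,fy=k,interpolation=cv2.INTER_CUBIC)
    def pl(P,col):
        q=np.array([(proj(f,p)+.5-[x0,y0])*k for p in P]);cv2.polylines(im,[q.round().astype(np.int32).reshape(-1,1,2)],True,col,1)
    pl([c+60*a*X+60*b*Y for a,b in((1,1),(1,-1),(-1,-1),(-1,1))],(0,255,0))
    pl([c+50*a*X+9*b*Y+44*n for a,b in((1,1),(1,-1),(-1,-1),(-1,1))],(0,0,255))
    cv2.imwrite(f'pics/ov{nm}.png',im)
E
cd pics; python3 -c "
import cv2,numpy as np
a=cv2.imread('ova.png');b=cv2.imread('ovb.png');cv2.imwrite('ov.png',cv2.resize(np.hstack([a,b]),(800,400)))"
```

```text
(no output)
```

View pics/ov.png

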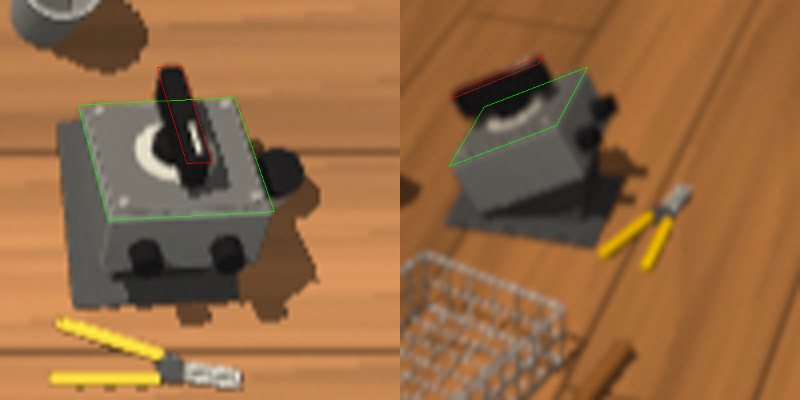

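```bash
python3 - <<'E'
from h import *
yaw=np.radians(2.9);c=np.array([599.3,-299.9,98]);n=np.array([.5*np.cos(yaw),.5*np.sin(yaw),.866])
todo(c+120*n+[0,0,20],isoR(2.9))
E
```

```text
tool shift [513.5 -66.  -34.4] rotvec [  4.6 -29.8  17.2] shift in target axes [ 389.4 -218.2 -264.5]
```

```bash
python3 -m creep '[[0,40,-5,-8,0,0,0],[0,57,-7,-8,0,0,0],[0,57,-7,-8,0,0,0],[0,57,-7,-6,0,0,0],[0,57,-7,-4,0,0,0]]'
python3 -m creep '[[0,57,-7,0,0,0,0],[0,57,-7,0,0,0,0],[0,57,-7,0,0,0,0],[0,50,-7,0,0,0,0],[0,25,-4,0,0,0,0]]'
python3 -m creep '[[0,0,0,0,1.2,-7.5,4.3],[0,0,0,0,1.2,-7.5,4.3],[0,0,0,0,1.2,-7.5,4.3],[0,0,0,0,1,-7.3,4.3],[0,0,0,0,0,0,0]]'
python3 - <<'E'
from h import *
yaw=np.radians(2.9);c=np.array([599.3,-299.9,98]);n=np.array([.5*np.cos(yaw),.5*np.sin(yaw),.866])
s=state();print(s['qpos'])
todo(c+120*n,isoR(2.9))
f=grab_frame('top');crop(f,330,80,530,230,4,'a1.png')
f=grab_frame('side');crop(f,200,60,400,210,4,'a2.png')
E
```

```text
time_s: 1.02
ee_pos: [442.4, -413.0, 222.2]
ee_rot: [179.9, -0.0, 20.5]
force: [0.1, -1.0, 0.3]
gripper_width: 91.4
time_s: 1.65
ee_pos: [662.2, -295.7, 220.8]
ee_rot: [-180.0, 0.0, 20.6]
force: [-1.4, 0.4, 0.5]
gripper_width: 91.2
time_s: 2.28
ee_pos: [661.8, -297.3, 214.7]
ee_rot: [-179.8, 30.4, 3.2]
force: [-0.5, -0.6, -1.6]
gripper_width: 91.3
[-19.59390025  53.59967579  28.08633374 -13.76828748 126.00563679
  61.92938228]
tool shift [ 4.3 -0.6 12.3] rotvec [-0.1  0.4  0.2] shift in target axes [ 4.2 -0.6 12.3]
```

View pics/a2.png

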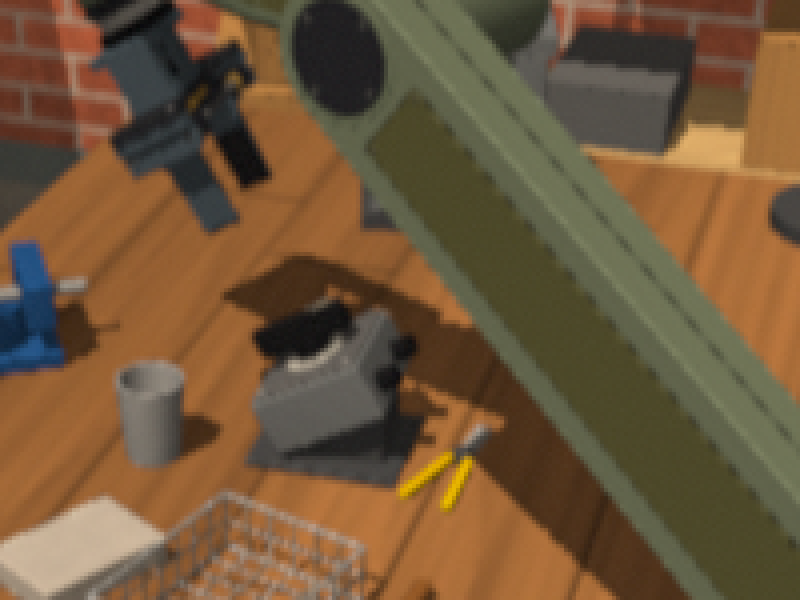

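```bash
python3 -m creep '[[0,4,-0.6,22,0,0,0],[0,0,0,22,0,0,0],[0,0,0,20,0,0,0],[0,0,0,10,0,0,0],[0,0,0,0,0,0,0]]'
python3 - <<'E'
from h import *
yaw=np.radians(2.9);c=np.array([599.3,-299.9,98]);n=np.array([.5*np.cos(yaw),.5*np.sin(yaw),.866])
todo(c+18*n,isoR(2.9))
f=grab_frame('top');crop(f,355,100,455,200,6,'b1.png')
f=grab_frame('side');crop(f,230,90,340,190,6,'b2.png')
E
cd pics; python3 -c "
import cv2,numpy as np
a=cv2.imread('b1.png');b=cv2.imread('b2.png');cv2.imwrite('b.png',cv2.resize(np.hstack([a,b]),(800,381)))"
```

```text
time_s: 3.0
ee_pos: [625.7, -299.1, 157.6]
ee_rot: [179.9, 29.9, 2.9]
force: [0.4, 0.3, 0.5]
gripper_width: 91.2
tool shift [ 6.9 -0.5 46.8] rotvec [ 0.1 -0.1 -0. ] shift in target axes [ 6.9 -0.5 46.8]
```

View pics/b.png

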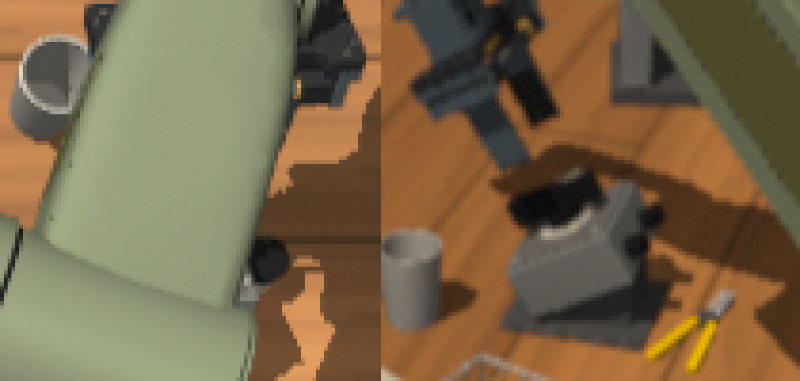

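```bash
python3 -m creep '[[0,4,-0.5,15,0,0,0],[0,3,0,15,0,0,0],[0,0,0,0,0,0,0],[0,0,0,0,0,0,0]]'
python3 - <<'E'
from h import *
yaw=np.radians(2.9);c=np.array([599.3,-299.9,98]);n=np.array([.5*np.cos(yaw),.5*np.sin(yaw),.866])
todo(c+18*n,isoR(2.9));todo(c+18*n,isoR(2.9))
f=grab_frame('side');crop(f,230,90,330,165,8,'c2.png')
E
```

```text
time_s: 3.6
ee_pos: [618.2, -299.0, 127.0]
ee_rot: [179.9, 30.0, 2.9]
force: [-0.4, 0.9, 0.2]
gripper_width: 91.2
tool shift [-1.9 -0.1 16.6] rotvec [ 0.1 -0.  -0. ] shift in target axes [-1.9 -0.1 16.6]
tool shift [-1.9 -0.1 16.6] rotvec [ 0.1 -0.  -0. ] shift in target axes [-1.9 -0.1 16.6]
```

View pics/c2.png

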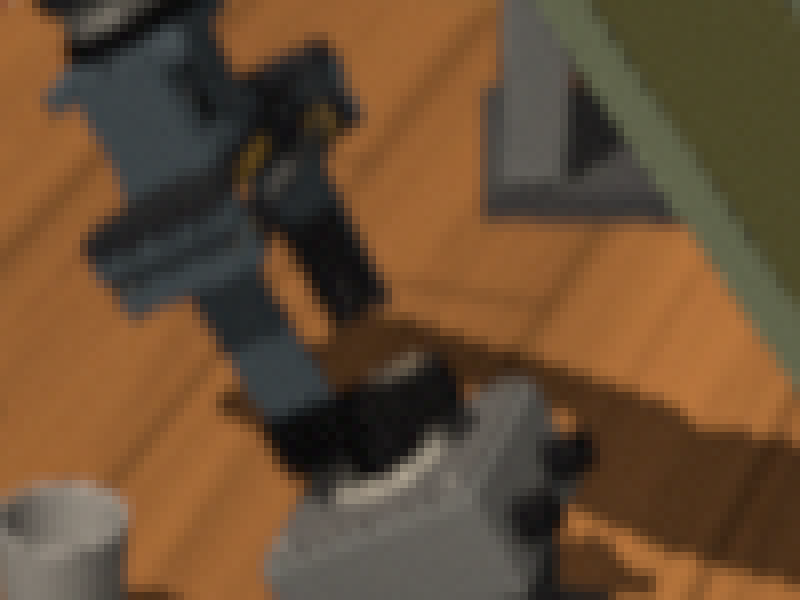

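```bash
python3 - <<'E'
from h import *
f=grab_frame('side');s=state();R=Ro.from_euler('xyz',s['ee_rot'],degrees=True)
g=lambda p:np.round((proj(f,p)+.5-[230,90])*8)
for y in(-59,-45.5,45.5,59):
  for x in (-16,16):print(y,x,g(s['ee_pos']+R.apply([x,y,0])))
print(s['ee_pos'],s['gripper_width'])
yaw=np.radians(2.9);c=np.array([599.3,-299.9,98]);n=np.array([.5*np.cos(yaw),.5*np.sin(yaw),.866]);X=np.array([.866*np.cos(yaw),.866*np.sin(yaw),-.5])
print(g(c),g(c+44*n+50*X),g(c+44*n-50*X),g(c+12*n+50*X))
E
```

```text
-59 -16 [353. 459.]
-59 16 [296. 482.]
-45.5 -16 [361. 446.]
-45.5 16 [304. 468.]
45.5 -16 [413. 358.]
45.5 16 [357. 380.]
59 -16 [420. 345.]
59 16 [365. 367.]
[ 618.22778217 -299.0058407   127.02700095] 91.29975607629613
[397. 471.] [266. 429.] [442. 359.] [299. 484.]
```

```bash
python3 - <<'E'
from h import *
f=grab_frame('side');s=state();R=Ro.from_euler('xyz',s['ee_rot'],degrees=True)
x0,y0,k=250,110,16
im=cv2.resize(f['frame'][y0:y0+37,x0:x0+50,::-1],None,fx=k,fy=k,interpolation=cv2.INTER_NEAREST)
im=np.clip(im.astype(float)*1.8+20,0,255).astype(np.uint8)
g=lambda p:tuple(int(v) for v in np.round((proj(f,p)+.5-[x0,y0])*k))
for y in(-59,-45.5,45.5,59):
  P=[g(s['ee_pos']+R.apply([x,y,z])) for x,z in((-16,-40),(-16,0),(16,0),(16,-40))]
  cv2.polylines(im,[np.array(P).reshape(-1,1,2)],False,(0,255,0) if y<0 else (255,0,255),1)
cv2.imwrite('pics/d.png',im)
E
```

```text
(no output)
```

View pics/d.png

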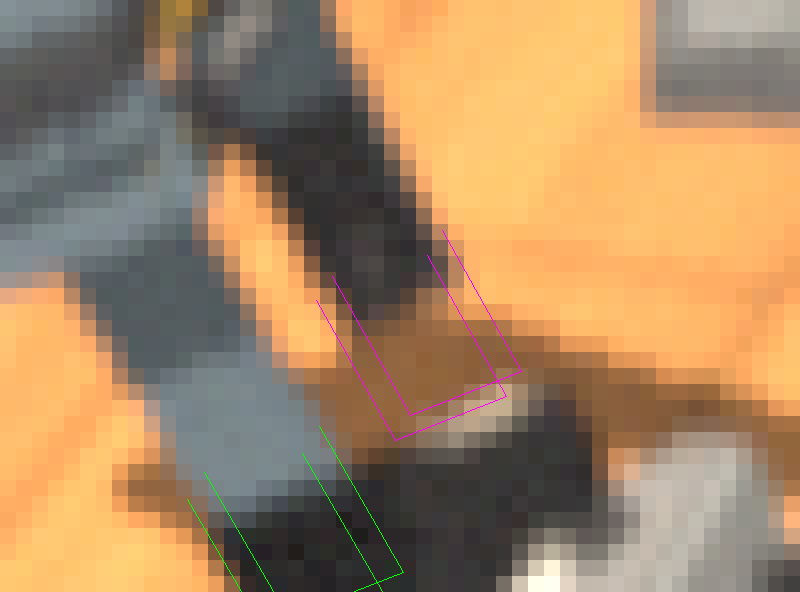

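```bash
python3 -m creep '[[0,0,0,0,0,0,0],[0,0,0,0,0,0,0],[0,0,0,0,0,0,0]]'; cat >ovl.py <<'E'
import sys
from h import *
def ovl(cam,name,w=50,hh=37,k=16,zoff=0):
    f=grab_frame(cam);s=state();R=Ro.from_euler('xyz',s['ee_rot'],degrees=True)
    p=proj(f,s['ee_pos']);x0=max(0,int(p[0])-w//2);y0=max(0,int(p[1])-hh//2)
    im=cv2.resize(f['frame'][y0:y0+hh,x0:x0+w,::-1],None,fx=k,fy=k,interpolation=cv2.INTER_NEAREST)
    im=np.clip(im.astype(float)*1.6+15,0,255).astype(np.uint8)
    g=lambda p:tuple(int(v) for v in np.round((proj(f,p)+.5-[x0,y0])*k))
    h=s['gripper_width']/2
    for y in(-h-13.5,-h,h,h+13.5):
      P=[g(s['ee_pos']+R.apply([x,y,z])) for x,z in((-16,-40),(-16,0),(16,0),(16,-40))]
      cv2.polylines(im,[np.array(P).reshape(-1,1,2)],False,(0,255,0) if y<0 else (255,0,255),1)
    cv2.imwrite('pics/'+name,im);print(x0,y0,s['ee_pos'],s['qpos'])
E
python3 -c "
from ovl import *
ovl('side','d1.png')"
```

```text
time_s: 4.12
ee_pos: [617.5, -298.9, 126.2]
ee_rot: [180.0, 30.1, 2.9]
force: [0.3, -0.4, 0.4]
gripper_width: 91.4
249 123 [ 617.47694597 -298.85404255  126.1368642 ] [-20.69695157  48.35757971  51.20427938 -12.21284144 107.97135067
  65.45055187]
```

View pics/d1.png

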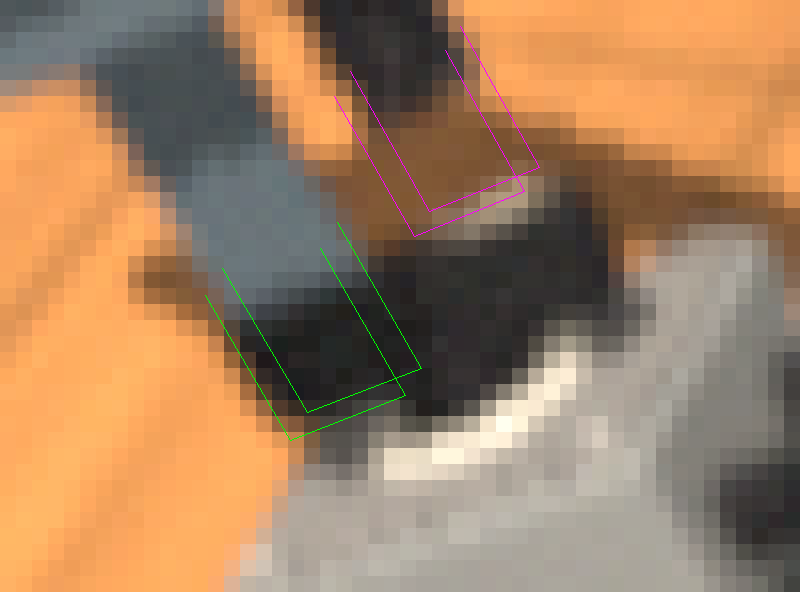

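```bash
python3 -m creep '[[0.9,0,0,0,0,0,0],[0.9,0,0,0,0,0,0],[0.9,0,0,0,0,0,0],[0.9,0,0,0,0,0,0],[0.9,0,0,0,0,0,0]]' 5;python3 -m creep '[[0.9,0,0,0,0,0,0],[0.9,0,0,0,0,0,0],[0.9,0,0,0,0,0,0],[0.9,0,0,0,0,0,0]]' 
python3 -c "
from ovl import *
ovl('side','d2.png')"
```

```text
time_s: 4.8
ee_pos: [617.5, -298.8, 126.1]
ee_rot: [180.0, 30.1, 2.9]
force: [-1.3, 0.1, 0.0]
gripper_width: 44.0
time_s: 5.3
ee_pos: [617.5, -298.8, 126.1]
ee_rot: [180.0, 30.1, 2.9]
force: [-0.1, 0.9, 0.9]
gripper_width: 9.1
249 123 [ 617.50833399 -298.84606375  126.13767827] [-20.69510377  48.35739022  51.20293281 -12.21324777 107.96870204
  65.45107526]
```

View pics/d2.png

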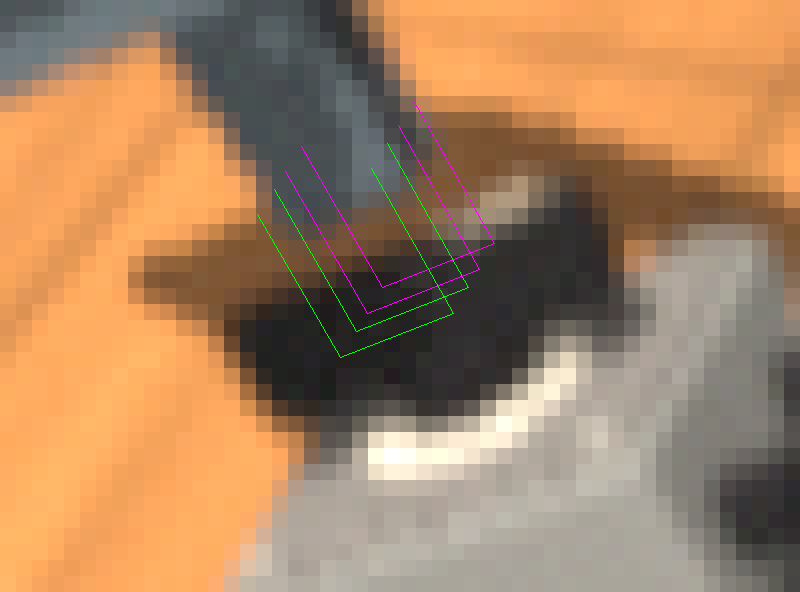

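```bash
python3 -m creep '[[0,0,0,-40,0,0,0],[0,0,0,-40,0,0,0],[0,0,0,-30,0,0,0],[0,0,0,0,0,0,0],[0,0,0,0,0,0,0]]'
python3 -c "
from ovl import *
ovl('side','e1.png',80,60,9)
ovl('top','e2.png',80,60,9)"
```

```text
time_s: 5.98
ee_pos: [671.9, -296.0, 219.9]
ee_rot: [-180.0, 30.2, 2.9]
force: [0.3, -0.4, -0.3]
gripper_width: 56.2
220 86 [ 671.61578046 -295.95672472  219.83423545] [-19.30660215  55.28555367  23.66321985 -14.06193576 128.56914252
  61.6590593 ]
366 96 [ 671.52320343 -295.99840991  220.07202317] [-19.31189091  55.27634804  23.64983964 -14.06654245 128.58967141
  61.65290939]
```

View pics/e1.png

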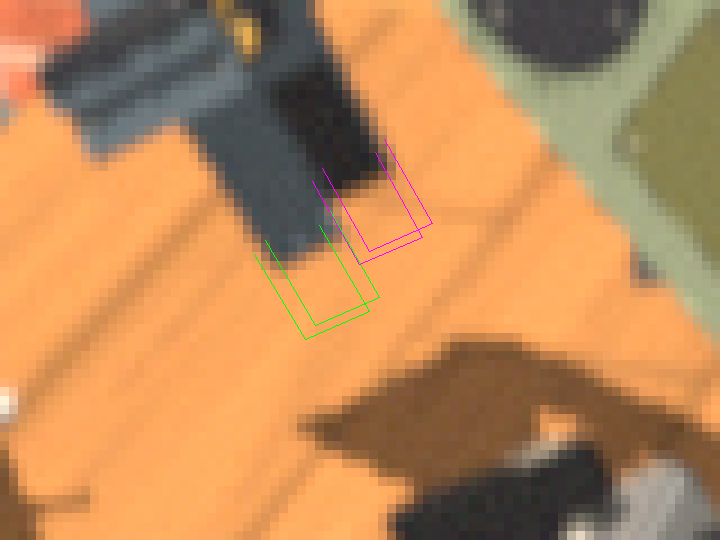

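View pics/e2.png

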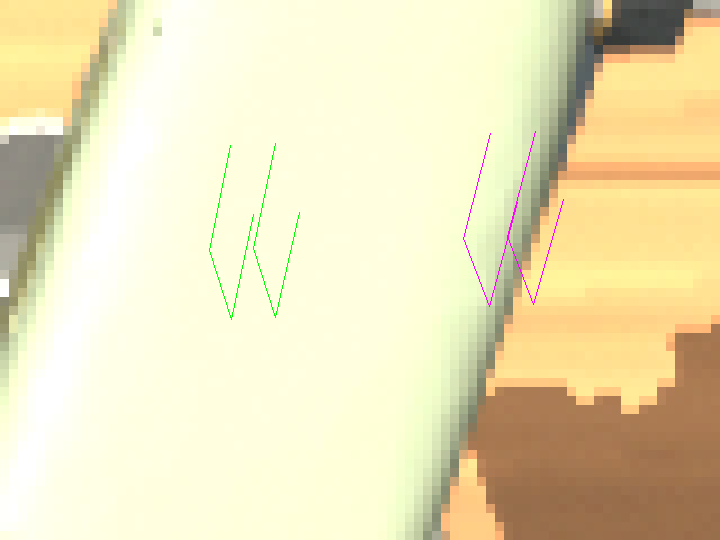

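```bash
python3 - <<'E'
from h import *
f=grab_frame('side');s=state();R=Ro.from_euler('xyz',s['ee_rot'],degrees=True)
p=proj(f,s['ee_pos'])
for d in np.eye(3)*10: print('tool',d,proj(f,s['ee_pos']+R.apply(d))-p,'world',proj(f,s['ee_pos']+d)-p)
E
```

```text
tool [10.  0.  0.] [-2.20621228  0.96761312] world [-2.53792611 -0.39214633]
tool [ 0. 10.  0.] [ 0.80545995 -1.11536009] world [-0.94428363  1.10877659]
tool [ 0.  0. 10.] [1.33628884 2.32758423] world [-0.04448579 -2.51334308]
```

```bash
python3 -m creep '[[0,0,0,0,0,10,0],[0,0,0,0,0,10,0],[0,0,0,0,0,10,0],[0,-50,-50,0,0,0,0],[0,-50,-50,0,0,0,0]]'
python3 -m creep '[[0.6,-31,-46,0,0,0,0],[0.6,0,0,20,0,0,0],[0.6,0,0,20,0,0,0],[0.6,0,0,0,0,0,0],[0.6,0,0,0,0,0,0]]'
python3 -c "
from ovl import *
ovl('side','g1.png',80,60,9)
ovl('top','g2.png',80,60,9)
f=grab_frame('side');s=state();R=Ro.from_euler('xyz',s['ee_rot'],degrees=True)
p=proj(f,s['ee_pos'])
for d in np.eye(3)*10: print('world',proj(f,s['ee_pos']+d)-p)
print(s['gripper_width'],s['ee_rot'])"
```

```text
time_s: 6.75
ee_pos: [576.4, -211.3, 221.0]
ee_rot: [-180.0, 0.1, 2.8]
force: [0.8, 1.0, 0.7]
gripper_width: 91.0
time_s: 7.38
ee_pos: [546.3, -168.0, 181.9]
ee_rot: [180.0, 0.0, 2.9]
force: [0.0, 0.1, 0.2]
gripper_width: 44.1
241 117 [ 546.57504258 -168.16696364  182.11292667] [-1.82212296e+01  1.82163155e+01  9.06023147e+01 -5.47930377e-02
  7.11542671e+01  6.88826293e+01]
318 144 [ 546.73190613 -168.16749633  182.20170997] [-1.82171406e+01  1.82172269e+01  9.05878175e+01 -5.35012073e-02
  7.11514722e+01  6.88815691e+01]
world [-2.74584838 -0.46744666]
world [-0.90273893  1.33889558]
world [ 0.03602252 -2.56676402]
36.66878550719925 [ 1.79939595e+02 -1.96005675e-02  2.91920553e+00]
```

View pics/g1.png

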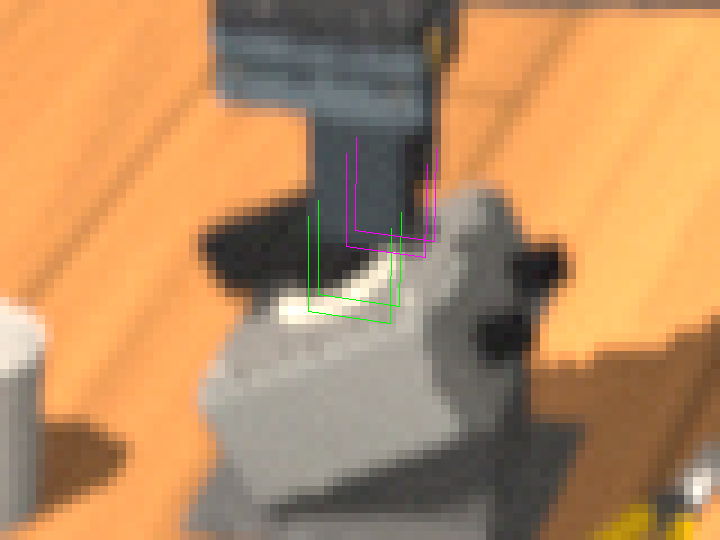

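View pics/g2.png

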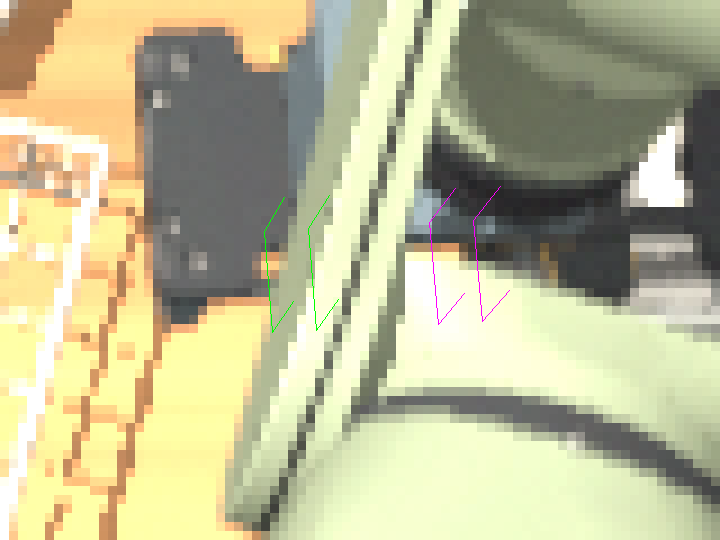

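```bash
python3 -m creep '[[0.95,-50,0,0,0,0,0],[0.95,-55,0,0,0,0,0],[0.95,-50,-10,20,0,0,0],[0.95,0,0,50,0,0,0],[0.95,0,0,50,0,0,0]]'
python3 -m creep '[[0.95,0,0,30,0,0,0],[0.95,0,0,15,0,0,0],[0.95,0,0,0,0,0,0],[0.95,0,0,0,0,0,0]]'
python3 -c "
from ovl import *
ovl('side','i1.png',80,60,9)
f=grab_frame('top');crop(f,280,180,400,270,6,'i2.png')"
```

```text
time_s: 8.15
ee_pos: [391.6, -166.5, 61.8]
ee_rot: [179.8, -0.2, 2.9]
force: [1.4, -0.5, -0.4]
gripper_width: 4.7
time_s: 8.65
ee_pos: [391.8, -166.4, 17.4]
ee_rot: [179.9, -0.0, 2.9]
force: [-1.0, -0.2, -0.1]
gripper_width: 4.4
282 164 [ 391.85072595 -166.39546741   17.47809351] [-2.45091020e+01  1.63918198e+01  1.22017884e+02 -8.31363860e-02
  4.14946209e+01  6.26179657e+01]
```

View pics/i1.png

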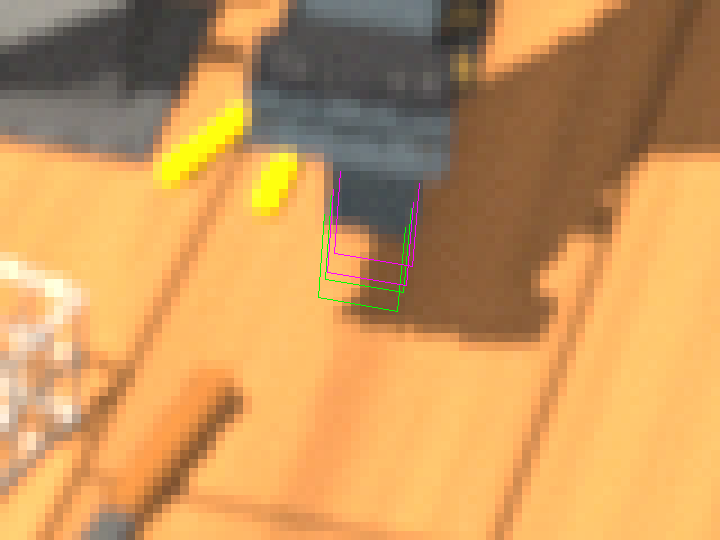

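View pics/i2.png

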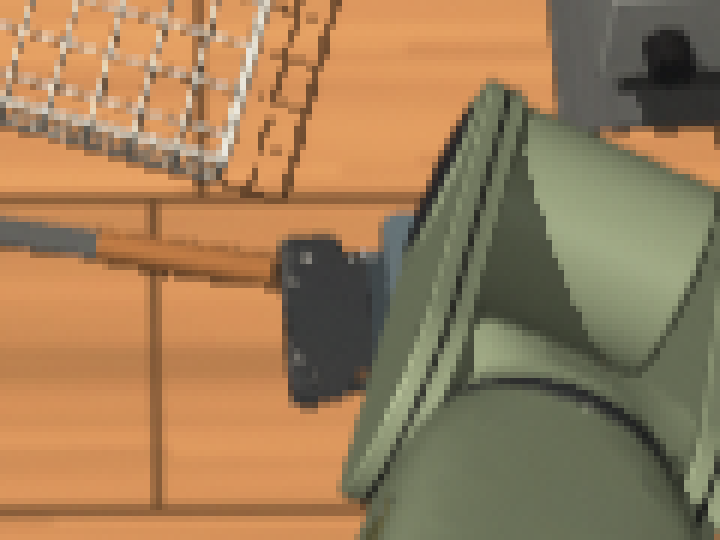

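```bash
python3 -m creep '[[0.95,0,0,20,0,0,0],[0.95,0,0,10,0,0,0],[0.95,0,0,4,0,0,0],[0.95,0,0,0,0,0,0]]'
python3 -c "
from h import *
f=grab_frame('top')
for z in (100,126,150,180): print(z,onz(f,280+283/6-.5,180+240/6-.5,z),onz(f,280+292/6-.5,180+405/6-.5,z))"
python3 -m creep '[[0.95,0,0,3,0,0,0],[0.95,0,0,0,0,0,0]]'
```

```text
time_s: 9.25
ee_pos: [391.0, -166.0, -17.4]
ee_rot: [180.0, 0.1, 2.9]
force: [-0.4, -0.4, 0.1]
gripper_width: 4.6
100 [432.81462688 -85.62982678 100.        ] [353.56480202 -88.21133041 100.        ]
126 [428.96963434 -82.72917585 126.        ] [351.26029203 -85.26049941 126.        ]
150 [425.42041046 -80.05165191 150.        ] [349.13305204 -82.53665541 150.        ]
180 [420.9838806  -76.70474698 180.        ] [346.47400205 -79.13185041 180.        ]
time_s: 9.55
ee_pos: [390.8, -166.0, -20.5]
ee_rot: [180.0, 0.1, 2.9]
force: [0.3, -0.5, -0.4]
gripper_width: 4.4
```

```bash
python3 -m creep '[[0.95,0,0,3,0,0,0],[0.95,0,0,0,0,0,0]]';python3 -m creep '[[0.95,0,0,3,0,0,0],[0.95,0,0,0,0,0,0]]';python3 -m creep '[[0.95,0,0,3,0,0,0],[0.95,0,0,0,0,0,0]]'
```

```text
time_s: 9.8
ee_pos: [390.7, -165.9, -23.6]
ee_rot: [180.0, 0.1, 2.9]
force: [0.5, 0.4, -0.0]
gripper_width: 4.9
time_s: 10.05
ee_pos: [391.1, -166.1, -26.0]
ee_rot: [180.0, 0.0, 2.9]
force: [-0.9, 0.5, 6.3]
gripper_width: 4.6
time_s: 10.3
ee_pos: [391.1, -166.1, -26.1]
ee_rot: [179.9, -0.0, 2.9]
force: [-8.4, 4.3, 42.5]
gripper_width: 4.2
```

```bash
python3 -m creep '[[0.95,0,0,-30,0,0,0],[0.8,0,0,-60,0,0,0],[0.5,0,0,-60,0,0,0],[0,0,0,-60,0,0,0],[0,50,20,-30,0,0,0]]'
python3 -m creep '[[0,55,30,0,0,0,0],[0,55,30,0,0,0,0],[0,55,30,0,0,0,0],[0,48,25,0,0,0,0],[0,0,0,0,0,0,0]]'
python3 -m creep '[[0,0,0,0,0,-10,0],[0,0,0,0,0,-10,0],[0,0,0,0,0,-10,0],[0,0,0,0,0,0,0],[0,0,0,0,0,0,0]]'
python3 - <<'E'
from h import *
yaw=np.radians(2.9);c=np.array([599.3,-299.9,98]);n=np.array([.5*np.cos(yaw),.5*np.sin(yaw),.866])
todo(c+90*n,isoR(2.9))
E
```

```text
time_s: 10.92
ee_pos: [441.5, -183.1, 214.8]
ee_rot: [179.8, -0.2, 2.9]
force: [0.9, -0.4, -0.5]
gripper_width: 41.7
time_s: 11.55
ee_pos: [662.4, -288.1, 206.5]
ee_rot: [-180.0, 0.2, 2.9]
force: [-1.1, 0.8, -1.3]
gripper_width: 90.3
time_s: 12.18
ee_pos: [659.4, -287.0, 211.4]
ee_rot: [179.9, 30.0, 2.9]
force: [-0.3, -0.2, 1.7]
gripper_width: 91.2
tool shift [ 4.1  9.8 38.5] rotvec [ 0. -0. -0.] shift in target axes [ 4.1  9.8 38.5]
```

```bash
python3 -m creep '[[0,4,10,25,0,0,0],[0,0,0,25,0,0,0],[0,0,0,25,0,0,0],[0,0,0,20,0,0,0],[0,0,0,15,0,0,0]]'
python3 -m creep '[[0,0,0,5,0,0,0],[0,0,0,0,0,0,0]]'
python3 - <<'E'
from ovl import *
yaw=np.radians(2.9);c=np.array([599.3,-299.9,98]);n=np.array([.5*np.cos(yaw),.5*np.sin(yaw),.866])
todo(c-8*n,isoR(2.9))
f=grab_frame('side');crop(f,250,110,300,147,16,'j.png')
E
```

```text
time_s: 12.8
ee_pos: [607.1, -300.2, 118.2]
ee_rot: [179.8, 29.7, 2.7]
force: [-0.1, -0.4, -0.7]
gripper_width: 91.4
time_s: 13.05
ee_pos: [606.2, -300.2, 112.0]
ee_rot: [179.9, 29.8, 2.8]
force: [0.6, -0.1, 0.5]
gripper_width: 91.2
tool shift [ 1.  -0.6 23.5] rotvec [ 0.1 -0.2 -0.1] shift in target axes [ 1.1 -0.6 23.5]
```

View pics/j.png

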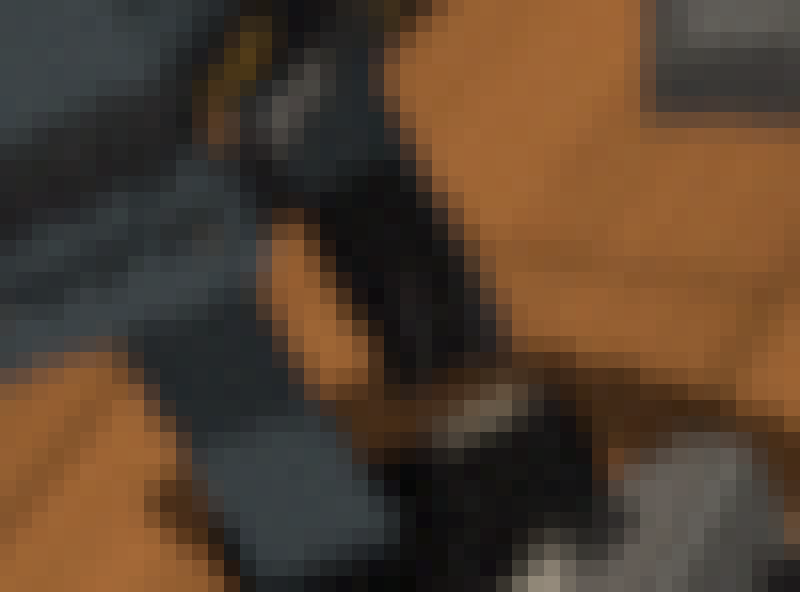

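```bash
python3 -m creep '[[0,2,0,10,0,0,0],[0,0,0,7,0,0,0],[0,0,0,4,0,0,0],[0,0,0,0,0,0,0]]'
python3 -m creep '[[0.5,0,0,0,0,0,0],[0.6,0,0,0,0,0,0],[0.7,0,0,0,0,0,0],[0.8,0,0,0,0,0,0],[0.9,0,0,0,0,0,0]]' 8
python3 -m creep '[[0.9,0,0,0,0,0,0],[0.9,0,0,0,0,0,0],[0.9,0,0,0,0,0,0],[0.9,0,0,0,0,0,0]]' 8
python3 - <<'E'
from ovl import *
f=grab_frame('side');crop(f,250,110,300,147,16,'k.png');s=state();print(s['force'],s['torque'],s['gripper_width'])
E
```

```text
time_s: 13.6
ee_pos: [597.6, -300.2, 89.0]
ee_rot: [180.0, 30.1, 2.9]
force: [0.4, -0.1, 0.6]
gripper_width: 91.3
time_s: 14.22
ee_pos: [597.9, -300.3, 89.7]
ee_rot: [180.0, 30.1, 2.9]
force: [0.2, 0.0, -0.3]
gripper_width: 44.2
time_s: 14.72
ee_pos: [597.9, -300.2, 89.6]
ee_rot: [180.0, 30.1, 2.9]
force: [0.1, 0.0, 0.1]
gripper_width: 18.2
[-0.19119903 -0.38818919  0.13584747] [ 0.10575476 -0.38809858 -0.11671298] 17.831776587869538
```

View pics/k.png

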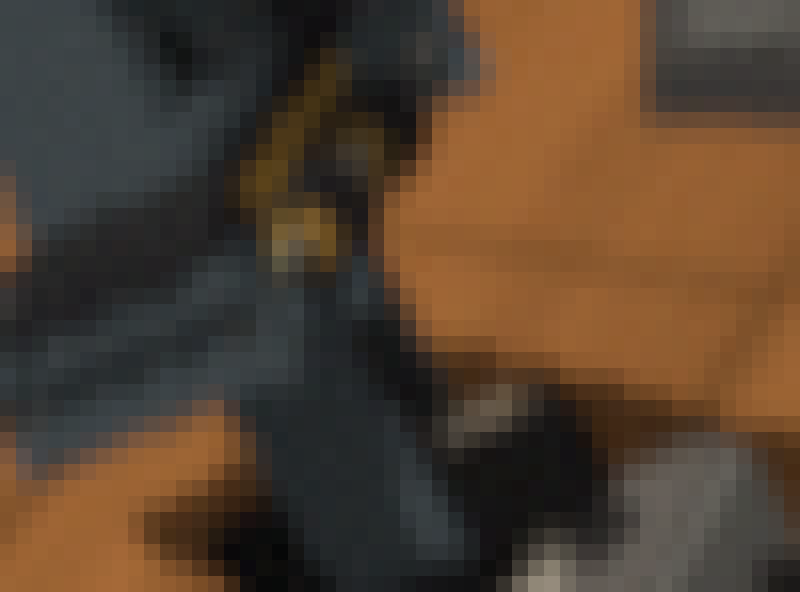

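```bash
python3 -m creep '[[0.9,0,0,0,0,0,0],[0.9,0,0,0,0,0,0],[0.9,0,0,0,0,0,-5],[0.9,0,0,0,0,0,-8],[0.9,0,0,0,0,0,-8]]' 25
python3 -c "
from h import *
s=state();print(s['force'],s['torque'],s['qpos'])"
```

```text
time_s: 15.4
ee_pos: [597.9, -300.1, 89.6]
ee_rot: [-168.2, 27.8, 27.1]
force: [-0.4, 0.6, -0.8]
gripper_width: 17.5
[-0.44808664  0.58177432 -0.78005563] [ 0.09682012 -0.40817268 -0.27722091] [-21.26394484  47.54707616  58.10954365 -12.11761998 101.89722661
  44.98214846]
```

```bash
python3 -m creep '[[0.9,0,0,0,0,0,-10],[0.9,0,0,0,0,0,-10],[0.9,0,0,0,0,0,-10],[0.9,0,0,0,0,0,0]]' 25
python3 -m creep '[[0.9,0,0,0,0,0,-10],[0.9,0,0,0,0,0,-10],[0.9,0,0,0,0,0,-10],[0.9,0,0,0,0,0,0]]' 25
python3 -c "
from h import *
s=state();print(s['force'],s['torque'],s['qpos'])
f=grab_frame('side');crop(f,230,90,330,165,8,'l.png')
todo(s['ee_pos'],isoR(2.9,90))"
```

```text
time_s: 15.9
ee_pos: [597.9, -300.0, 89.7]
ee_rot: [-155.8, 18.4, 57.8]
force: [-1.3, 1.5, 0.1]
gripper_width: 17.9
time_s: 16.4
ee_pos: [597.7, -299.9, 89.8]
ee_rot: [-150.2, 4.6, 84.9]
force: [-1.8, 2.4, 0.2]
gripper_width: 17.7
[-1.83337796  2.38217902  0.15983377] [ 0.36861066 -0.36690091  0.0060631 ] [-21.25535791  47.53911964  58.12448981 -12.11350905 101.92740446
 -14.55223599]
tool shift [ 0. -0. -0.] rotvec [-0.1  0.  -9.2] shift in target axes [ 0. -0. -0.]
```

View pics/l.png

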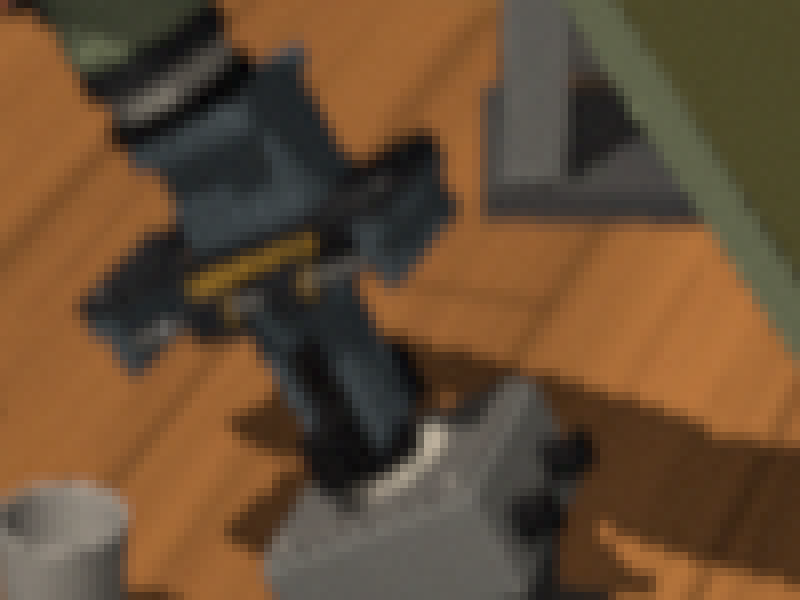

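```bash
python3 -m creep '[[0.9,0,0,0,0,0,-9],[0.9,0,0,0,0,0,-2],[0.9,0,0,0,0,0,0],[0.9,0,0,0,0,0,0]]' 25
python3 -m creep '[[0.5,0,0,0,0,0,0],[0.5,0,0,0,0,0,0],[0.4,0,0,0,0,0,0],[0.4,0,0,0,0,0,0]]'
python3 -m creep '[[0.4,0,0,-15,0,0,0],[0.4,0,0,-35,0,0,0],[0.4,0,0,-40,0,0,0],[0.4,0,0,-40,0,0,0],[0.4,0,0,0,0,0,0]]'
python3 -c "
from h import *
f=grab_frame('side');crop(f,230,90,330,165,8,'m.png')
s=state();print(s['ee_pos'],s['ee_rot'],s['qpos'])"
```

```text
time_s: 16.95
ee_pos: [597.7, -300.0, 89.8]
ee_rot: [-149.9, -0.9, 94.5]
force: [-2.0, 3.3, 1.3]
gripper_width: 18.6
time_s: 17.45
ee_pos: [598.0, -300.4, 89.5]
ee_rot: [-150.0, -1.0, 94.7]
force: [-0.4, -0.0, 0.4]
gripper_width: 53.7
time_s: 18.08
ee_pos: [665.0, -297.0, 204.3]
ee_rot: [-150.3, -0.8, 94.7]
force: [0.5, 0.4, -0.3]
gripper_width: 54.6
[ 663.74508409 -296.98163587  202.33041174] [-150.08995094   -0.90043563   94.69678738] [-19.52601265  53.26292709  30.29276916 -13.35297276 123.6896809
 -29.19635564]
```

View pics/m.png

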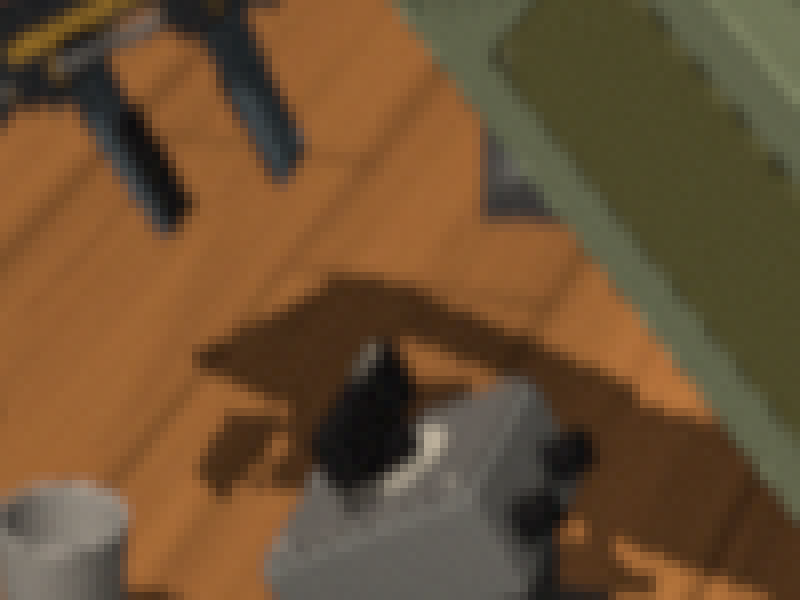

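```bash
python3 - <<'E'
from h import *
todo([567.5,320.2,180],Ro.from_euler('xyz',[180,0,94.5],degrees=True))
E
```

```text
tool shift [622.6 -23.3  50.5] rotvec [-29.9  -0.8   0.4] shift in target axes [622.8 -47.5  22.3]
```

```bash
python3 -m creep '[[0,0,0,0,-10,-0.3,0],[0,0,0,0,-10,-0.3,0],[0,0,0,0,-9.9,-0.2,0.4],[0,40,-4,0,0,0,0],[0,56,-5,0,0,0,0]]'
python3 -m creep '[[0,58,-5,0,0,0,0],[0,58,-5,0,0,0,0],[0,58,-5,0,0,0,0],[0,58,-5,0,0,0,0],[0,58,-5,0,0,0,0]]'
python3 -m creep '[[0,58,-5,0,0,0,0],[0,58,-5,0,0,0,0],[0,58,-5,0,0,0,0],[0,40,-3,0,0,0,0],[0,0,0,0,0,0,0]]'
python3 - <<'E'
from ovl import *
todo([567.5,320.2,38],Ro.from_euler('xyz',[180,0,94.5],degrees=True))
f=grab_frame('side');crop(f,170,170,270,300,5,'n1.png')
f=grab_frame('top');crop(f,150,120,250,220,6,'n2.png')
E
```

```text
time_s: 18.75
ee_pos: [643.4, -202.0, 200.8]
ee_rot: [-179.7, -0.2, 94.3]
force: [-0.1, -0.1, 0.4]
gripper_width: 91.0
time_s: 19.38
ee_pos: [596.2, 86.4, 201.6]
ee_rot: [-179.7, -0.2, 94.4]
force: [-0.1, 0.2, 0.5]
gripper_width: 91.0
time_s: 20.0
ee_pos: [561.7, 298.7, 201.9]
ee_rot: [-179.7, -0.1, 94.7]
force: [0.3, 0.1, -0.6]
gripper_width: 91.3
tool shift [ 20.6   8.5 163.9] rotvec [-0.3 -0.1  0.2] shift in target axes [ 20.9   7.5 163.9]
```

View pics/n1.png

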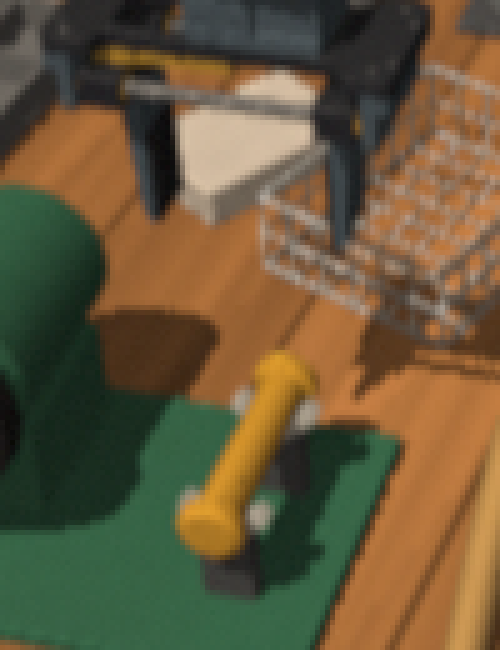

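View pics/n2.png

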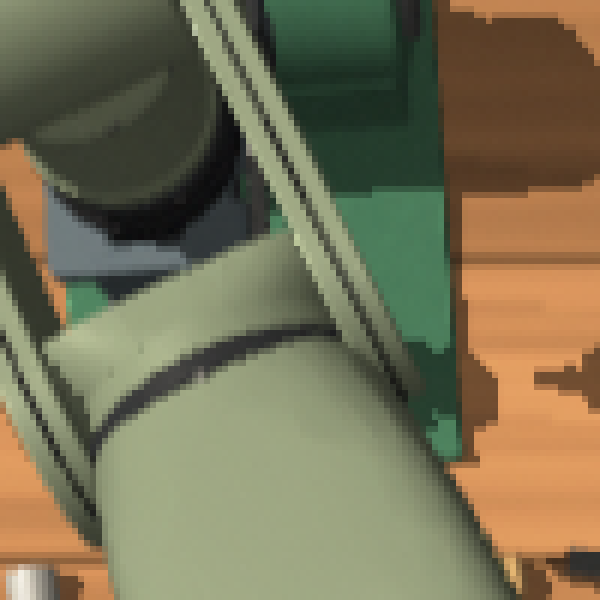

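```bash
python3 -m creep '[[0,20,7,20,0,0,0],[0,1,0,45,0,0,0],[0,0,0,30,0,0,0],[0,0,0,0,0,0,0],[0,0,0,0,0,0,0]]'
python3 - <<'E'
from ovl import *
todo([567.5,320.2,38],Ro.from_euler('xyz',[180,0,94.5],degrees=True))
f=grab_frame('side');s=state();R=Ro.from_euler('xyz',s['ee_rot'],degrees=True)
x0,y0,k=180,180,8
im=cv2.resize(f['frame'][y0:y0+75,x0:x0+100,::-1],None,fx=k,fy=k,interpolation=cv2.INTER_NEAREST)
im=np.clip(im.astype(float)*1.5+15,0,255).astype(np.uint8)
g=lambda p:tuple(int(v) for v in np.round((proj(f,p)+.5-[x0,y0])*k))
for y in(-59,-45.5,45.5,59):
  P=[g(s['ee_pos']+R.apply([x,y,z-26])) for x,z in((-16,-40),(-16,0),(16,0),(16,-40))]
  cv2.polylines(im,[np.array(P).reshape(-1,1,2)],False,(0,255,0) if y<0 else (255,0,255),1)
cv2.imwrite('pics/o.png',im)
E
```

```text
time_s: 20.72
ee_pos: [570.1, 319.0, 109.8]
ee_rot: [-179.9, -0.2, 94.4]
force: [-0.4, 0.0, 1.0]
gripper_width: 91.0
tool shift [ 1.1 -2.4 71.8] rotvec [-0.1 -0.2 -0.1] shift in target axes [ 1.4 -2.5 71.8]
```

View pics/o.png

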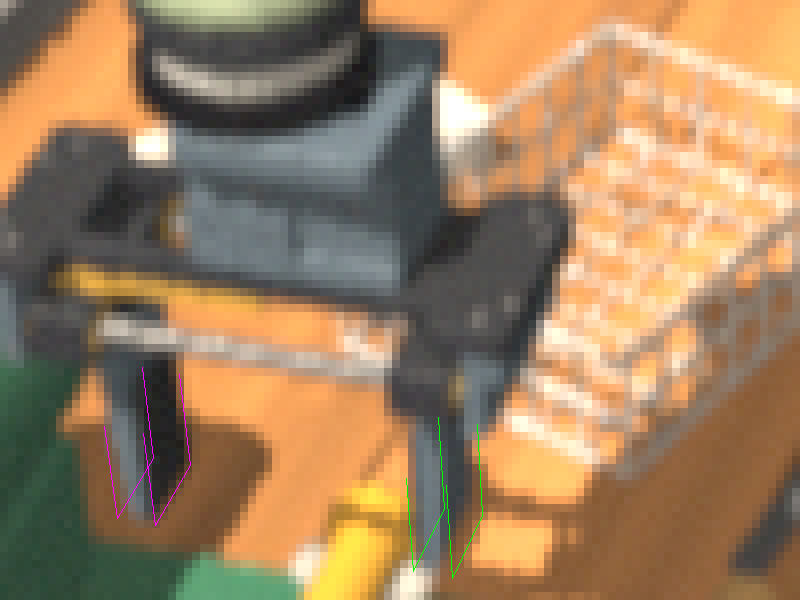

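```bash
python3 -m creep '[[0,1,-2.5,20,0,0,0],[0,0,0,25,0,0,0],[0,0,0,17,0,0,0],[0,0,0,9,0,0,0],[0,0,0,0,0,0,0]]'
python3 - <<'E'
from ovl import *
todo([567.5,320.2,38],Ro.from_euler('xyz',[180,0,94.5],degrees=True))
f=grab_frame('side');crop(f,170,180,270,300,5,'p.png')
E
```

```text
time_s: 21.4
ee_pos: [566.6, 320.0, 38.1]
ee_rot: [-179.9, -0.2, 94.5]
force: [-0.4, 0.1, 0.0]
gripper_width: 91.1
tool shift [0.1 1.  0.1] rotvec [-0.1 -0.2 -0. ] shift in target axes [0.1 1.  0.1]
```

View pics/p.png

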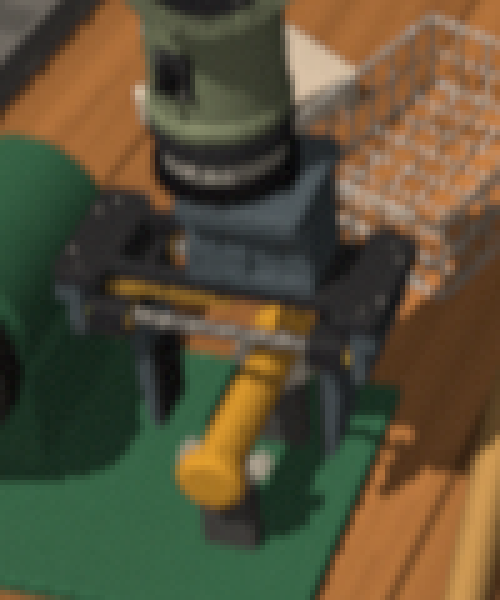

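```bash
python3 -m creep '[[0.4,0,1,0,0,0,0],[0.5,0,0,0,0,0,0],[0.6,0,0,0,0,0,0],[0.7,0,0,0,0,0,0],[0.8,0,0,0,0,0,0]]' 10
python3 -m creep '[[0.85,0,0,0,0,0,0],[0.85,0,0,0,0,0,0],[0.85,0,0,0,0,0,0],[0.85,0,0,0,0,0,0]]' 10
python3 -m creep '[[0.85,0,0,0,0,0,0],[0.85,0,0,0,0,0,0],[0.85,0,0,0,0,0,0]]' 30
```

```text
time_s: 22.08
ee_pos: [567.4, 320.1, 38.2]
ee_rot: [-179.9, -0.2, 94.5]
force: [-0.1, -0.5, 0.6]
gripper_width: 44.0
time_s: 22.58
ee_pos: [567.4, 320.0, 38.1]
ee_rot: [-179.9, -0.2, 94.5]
force: [1.6, -0.4, -0.6]
gripper_width: 25.6
time_s: 22.95
ee_pos: [567.5, 320.0, 38.2]
ee_rot: [-179.9, -0.2, 94.5]
force: [-0.5, -0.5, 0.2]
gripper_width: 25.2
```

```bash
python3 -m creep '[[0.85,0,0,-6,0,0,0],[0.85,0,0,-14,0,0,0],[0.85,0,0,-25,0,0,0],[0.85,0,0,-30,0,0,0],[0.85,0,0,-25,0,0,0]]'
python3 -m creep '[[0.85,-20,0,0,0,0,0],[0.85,-40,0,0,0,0,0],[0.85,-50,0,0,0,0,0],[0.85,-50,0,0,0,0,0],[0.85,-50,0,0,0,0,0]]'
python3 -m creep '[[0.85,-40,0,0,0,0,5],[0.85,-20,0,0,0,0,5],[0.85,0,0,0,0,0,5],[0.85,0,0,0,0,0,5.5],[0.85,0,0,0,0,0,0]]'
python3 - <<'E'
from ovl import *
todo([571.9,7.5,0],Ro.from_euler('xyz',[180,0,74],degrees=True))
f=grab_frame('side');crop(f,200,140,330,260,5,'q.png')
f=grab_frame('top');crop(f,230,120,350,220,6,'q2.png')
E
```

```text
time_s: 23.58
ee_pos: [567.9, 319.9, 140.3]
ee_rot: [-179.9, -0.2, 94.5]
force: [0.1, 0.6, -2.8]
gripper_width: 25.5
time_s: 24.2
ee_pos: [582.8, 107.3, 136.3]
ee_rot: [-179.7, -0.1, 94.5]
force: [1.8, 1.1, -2.4]
gripper_width: 25.1
time_s: 24.82
ee_pos: [585.8, 49.2, 136.3]
ee_rot: [-179.7, -0.0, 74.0]
force: [-0.1, -0.4, -3.2]
gripper_width: 25.5
tool shift [-44.1  -1.1 136.3] rotvec [-0.3 -0.   0. ] shift in target axes [-44.   -1.9 136.3]
```

View pics/q.png

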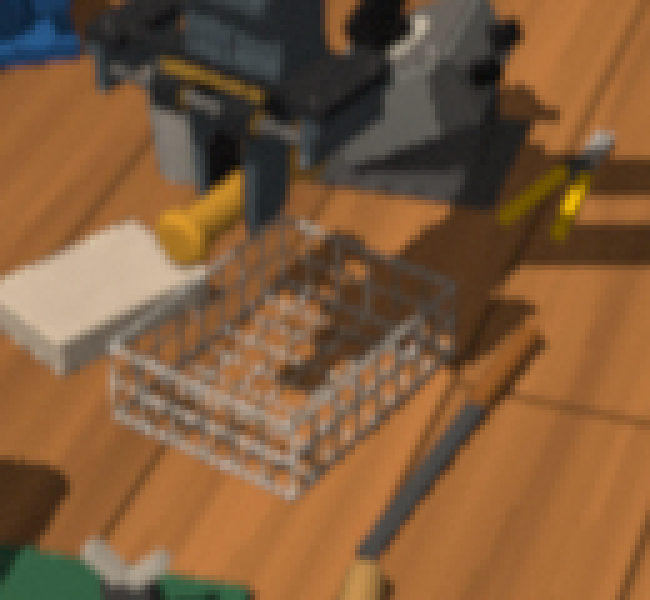

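View pics/q2.png

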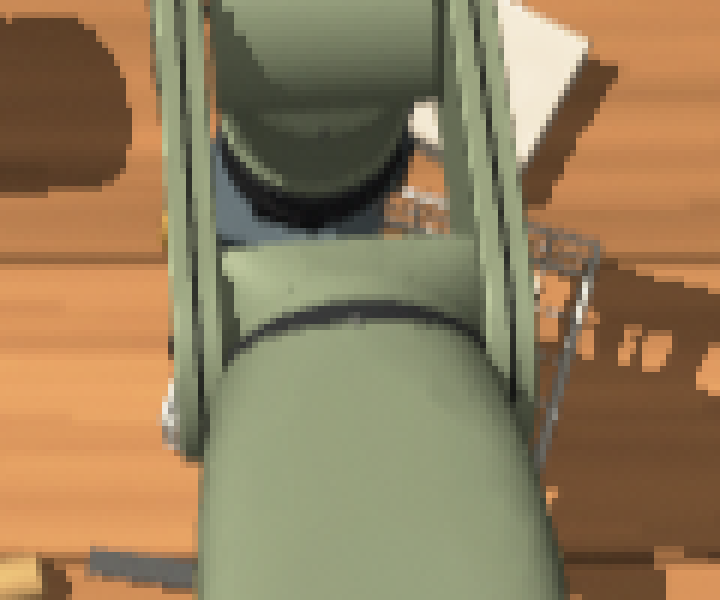

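```bash
python3 -m creep '[[0.85,-20,-1,0,0,0,0],[0.85,-24,-1,0,0,0,0],[0.85,0,0,20,0,0,0],[0.85,0,0,25,0,0,0],[0.85,0,0,10,0,0,0]]'
python3 -m creep '[[0.85,0,0,0,0,0,0],[0.85,0,0,0,0,0,0]]'
python3 - <<'E'
from ovl import *
todo([571.9,7.5,-16],Ro.from_euler('xyz',[180,0,74],degrees=True))
f=grab_frame('side');crop(f,200,140,330,260,5,'r.png')
E
```

```text
time_s: 25.55
ee_pos: [571.3, 8.0, 80.9]
ee_rot: [-179.6, -0.0, 74.0]
force: [-0.4, 0.5, -2.8]
gripper_width: 25.4
time_s: 25.8
ee_pos: [573.6, 8.8, 83.2]
ee_rot: [-179.9, -0.1, 74.0]
force: [-0.5, 0.0, -2.9]
gripper_width: 25.4
tool shift [-2.  -1.1 99.2] rotvec [-0.1 -0.1  0. ] shift in target axes [-1.7 -1.3 99.2]
```

View pics/r.png

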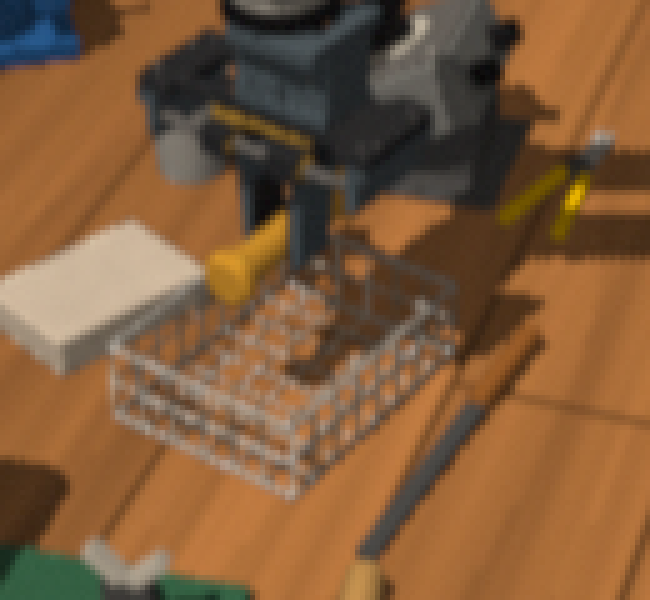

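```bash
python3 -m creep '[[0.85,-2,-1,20,0,0,0],[0.85,0,0,22,0,0,0],[0.85,0,0,20,0,0,0],[0.85,0,0,14,0,0,0],[0.85,0,0,6,0,0,0]]'
python3 -m creep '[[0.85,0,0,4,0,0,0],[0.85,0,0,0,0,0,0]]'
python3 - <<'E'
from ovl import *
todo([571.9,7.5,-16],Ro.from_euler('xyz',[180,0,74],degrees=True))
f=grab_frame('side');crop(f,200,140,330,260,5,'t.png')
E
```

```text
time_s: 26.48
ee_pos: [571.3, 7.6, -0.0]
ee_rot: [-179.8, -0.1, 74.0]
force: [0.7, -0.0, -2.9]
gripper_width: 25.5
time_s: 26.72
ee_pos: [571.4, 7.6, -3.5]
ee_rot: [-179.8, -0.1, 74.0]
force: [0.2, 0.1, -3.0]
gripper_width: 25.6
tool shift [ 0.   0.5 12.5] rotvec [-0.2 -0.1 -0. ] shift in target axes [ 0.1  0.5 12.5]
```

View pics/t.png

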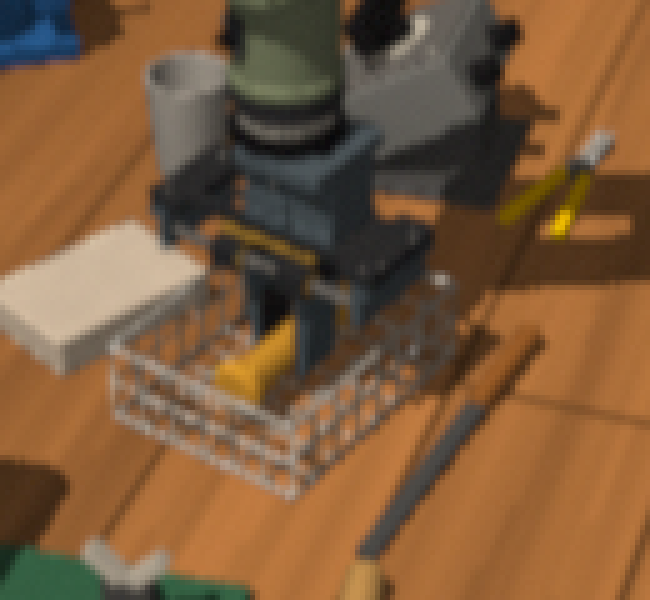

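Stem inside the basket, about 14 mm above its floor; lowering in small force-checked steps.

```bash
python3 -m creep '[[0.85,0,0,6,0,0,0],[0.85,0,0,4,0,0,0],[0.85,0,0,0,0,0,0]]'; python3 -m creep '[[0.85,0,0,2,0,0,0],[0.85,0,0,0,0,0,0]]'
```

```text
time_s: 27.15
ee_pos: [570.7, 7.6, -14.2]
ee_rot: [-179.8, -0.1, 74.0]
force: [-0.2, 0.3, -2.3]
gripper_width: 25.3
time_s: 27.4
ee_pos: [571.1, 7.6, -15.8]
ee_rot: [-179.8, -0.1, 74.0]
force: [0.2, 0.2, -4.0]
gripper_width: 25.6
```

```bash
python3 -m creep '[[0.85,0,0,1.5,0,0,0],[0.85,0,0,0,0,0,0]]'; python3 -m creep '[[0.85,0,0,1,0,0,0],[0.85,0,0,0,0,0,0]]'
```

```text
time_s: 27.65
ee_pos: [571.0, 7.6, -17.3]
ee_rot: [-179.8, -0.1, 74.0]
force: [0.4, -0.1, -2.4]
gripper_width: 25.5
time_s: 27.9
ee_pos: [571.2, 7.6, -18.2]
ee_rot: [-179.8, -0.1, 74.0]
force: [0.4, -0.9, -2.6]
gripper_width: 25.9
```

```bash
python3 -m creep '[[0.85,0,0,1,0,0,0],[0.85,0,0,0,0,0,0]]'; python3 -m creep '[[0.85,0,0,1,0,0,0],[0.85,0,0,0,0,0,0]]'
```

```text
time_s: 28.15
ee_pos: [571.3, 7.6, -18.3]
ee_rot: [-179.8, -0.1, 74.0]
force: [-2.5, -0.7, 5.0]
gripper_width: 25.3
time_s: 28.4
ee_pos: [571.3, 7.6, -18.4]
ee_rot: [-179.9, -0.1, 74.0]
force: [-3.4, -1.0, 12.5]
gripper_width: 25.4
```

Floor contact. Easing off, then opening partway and rising.

```bash
python3 -m creep '[[0.85,0,0,-1.5,0,0,0],[0.6,0,0,0,0,0,0],[0.55,0,0,0,0,0,0],[0.5,0,0,0,0,0,0],[0.45,0,0,0,0,0,0]]'; python3 -m creep '[[0.45,0,0,0,0,0,0],[0.45,0,0,0,0,0,0],[0.45,0,0,-10,0,0,0],[0.45,0,0,-25,0,0,0],[0.45,0,0,-40,0,0,0]]'
python3 -m creep '[[0.45,0,0,-50,0,0,0],[0.45,0,0,-50,0,0,0],[0.45,0,0,-40,0,0,0],[0.45,0,0,0,0,0,0],[0.45,0,0,0,0,0,0]]'
python3 -c "
from h import *
f=grab_frame('side');crop(f,190,100,330,250,5,'u.png');cv2.imwrite('pics/v.png',cv2.resize(f['frame'][:,:,::-1],(800,600)))"
```

```text
time_s: 29.02
ee_pos: [571.1, 7.6, -18.9]
ee_rot: [-179.8, -0.1, 74.0]
force: [-0.6, -0.1, 0.3]
gripper_width: 49.8
time_s: 29.65
ee_pos: [570.4, 7.4, 56.6]
ee_rot: [-179.7, -0.1, 74.0]
force: [0.7, 0.2, -0.9]
gripper_width: 50.2
time_s: 30.28
ee_pos: [571.0, 7.0, 195.9]
ee_rot: [-179.8, -0.1, 74.0]
force: [-0.4, -0.0, -0.6]
gripper_width: 49.9
```

View pics/u.png

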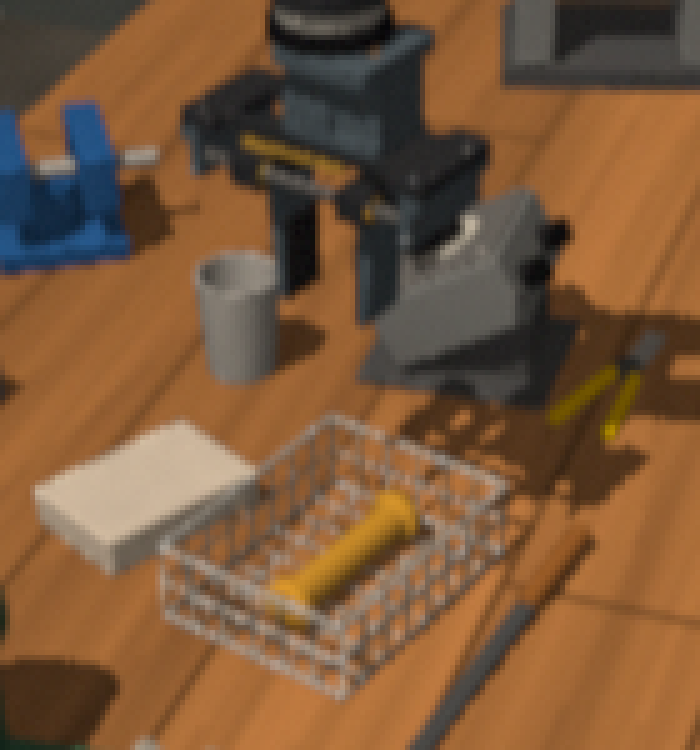

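View pics/v.png

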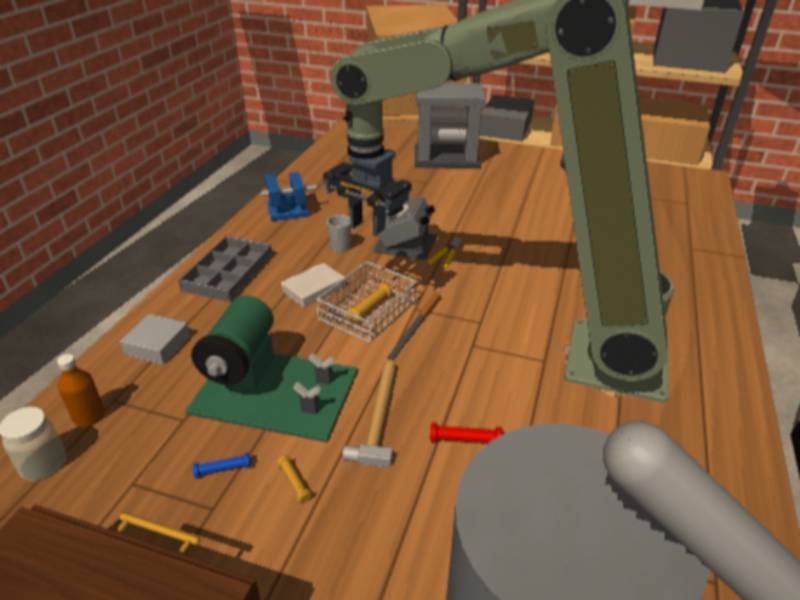

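```bash
python3 -m creep '[[0.45,0,-40,-30,0,0,0],[0.45,0,-55,-30,0,0,0],[0.45,0,-55,0,0,0,0],[0.45,0,-30,0,0,0,0],[0.45,0,0,0,0,0,0]]'
python3 -c "
from h import *
f=grab_frame('side');crop(f,190,100,330,250,4,'w1.png')
g=grab_frame('top');crop(g,250,100,430,220,4,'w2.png');s=state();print(s['force'],s['qvel'])"
```

```text
time_s: 30.95
ee_pos: [396.8, 56.7, 256.0]
ee_rot: [-179.7, -0.1, 74.1]
force: [1.3, 0.1, 0.1]
gripper_width: 50.0
[-0.21398895 -0.38765234  0.00495071] [-0.50237835  1.16329192 -1.29691421 -0.0647505   0.13004706 -0.04989778]
```

View pics/w1.png

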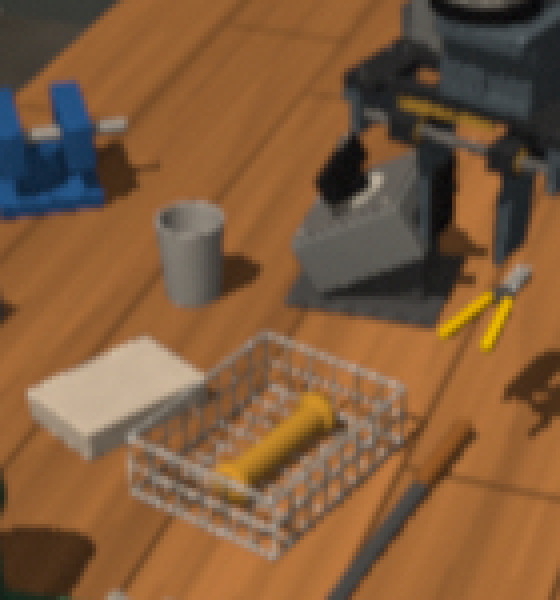

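View pics/w2.png

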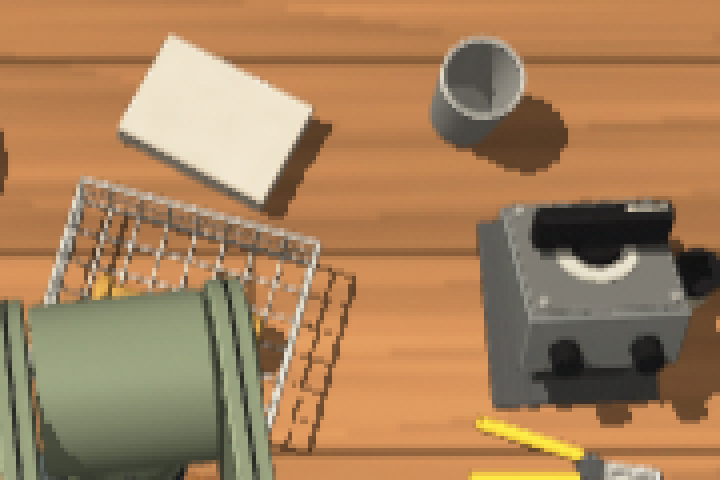

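Both views show the bar level across the isolator face at crop (600,225), so the handle is off. The stem lies flat in the upright basket, and the jar, pliers and file are where they were. I'm handing it in.

```bash
python3 -m creep '[[0.45,0,0,0,0,0,0],[0.45,0,0,0,0,0,0]]'; python3 -c "
from workcell import *
print(job_done())"
```

```text
time_s: 31.3
ee_pos: [399.7, 56.2, 256.3]
ee_rot: [-179.8, -0.1, 74.0]
force: [0.5, -0.1, -0.6]
gripper_width: 50.0
the job is handed in; nothing more can be done
None
```

I turned the isolator handle from on to off first. Then I lifted the large brass stem out of the cradle, laid it flat in the wire basket, and handed the job in at about 31 s of the 64 s allowed.

**Last checks:**
- **Handle:** both cameras show the bar level across the isolator's face, so it is off.
- **Stem and basket:** the side view shows the stem lying flat near the middle of the basket. The top view was partly blocked by the arm. The basket is upright and in its place.
- **Bystanders:** in the pictures, the jar, hammer, file and pliers are where they were. I judged this by eye and did not measure it.
- **Robot:** it stood clear of everything at hand-in, with tool force near zero.

**What disagreed:** the reported tool position lay about 26 mm beyond the real fingertips along the tool axis.
- **How it showed:** the camera pictures did not match it, and my first closing on the handle missed the bar.
- **How I measured it:** a light touch on the bare bench, which read up to 42 N at the wrist, gave the 26 mm.
- **After correcting for it:** both grips closed at the expected widths, 18 mm on the bar and about 25.5 mm on the 26 mm shank. The stem met the basket floor at the predicted height.

A few millimetres of possible sideways offset in the tool position were never resolved, but both grips centred themselves.

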